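# Pair the display wagons with their twins

## Task

Two stray vehicles on the walnut shelf each have a twin standing on a pale wooden display plinth: lift the silver coach onto the plinth with the other silver coach, and the black coal hopper onto the plinth with the other black hopper. Set each down gently, centred and straight along the inlaid track, with its brass coupling facing its twin's brass coupling and no more than a centimetre between the two, without bumping the twin. Leave the twins and everything else on the shelf where they stand.

Things in the scene. Friction and masses are not known exactly. Their poses are not given: they have to be found in the camera images.
- coach: The stray coach, on the shelf. Silver die-cast coach, 34 mm wide, flat upright sides 14 to 44 mm above the treads, roof at 50 mm, dark windows, 160 g. Origin: middle of the underside (wheel treads), z up. Local +x end: square brass coupling, its face 60 mm from the origin; other end: red-painted, with two red lamps, 55 mm from it.
- coach_twin: The coach already on its plinth, loose, its coupling towards the free part. Silver die-cast coach, 34 mm wide, flat upright sides 14 to 44 mm above the treads, roof at 50 mm, dark windows, 160 g. Origin: middle of the underside (wheel treads), z up. Local +x end: square brass coupling, its face 60 mm from the origin; other end: red-painted, with two red lamps, 55 mm from it.
- hopper: The stray hopper, on the shelf. Matte black plastic coal hopper, open and empty, 36 mm wide, flat upright sides 21 to 47 mm (rim) above the treads, 100 g. Origin: middle of the underside (wheel treads), z up. Local +x end: square brass coupling, its face 60 mm from the origin; other end: red-painted, with two red lamps, 55 mm from it.
- hopper_twin: The hopper already on its plinth, loose, its coupling towards the free part. Matte black plastic coal hopper, open and empty, 36 mm wide, flat upright sides 21 to 47 mm (rim) above the treads, 100 g. Origin: middle of the underside (wheel treads), z up. Local +x end: square brass coupling, its face 60 mm from the origin; other end: red-painted, with two red lamps, 55 mm from it.
- coach_coupling (a point): Middle of the face of the brass coupling at the local +x end of the stray coach, 11 mm above its wheel treads; axes as the vehicle's.
- coach_twin_coupling (a point): Middle of the face of the brass coupling at the local +x end of the coach twin, 11 mm above its wheel treads; axes as the vehicle's.
- hopper_coupling (a point): Middle of the face of the brass coupling at the local +x end of the stray hopper, 11 mm above its wheel treads; axes as the vehicle's.
- hopper_twin_coupling (a point): Middle of the face of the brass coupling at the local +x end of the hopper twin, 11 mm above its wheel treads; axes as the vehicle's.
- coach_plinth: Fixed pale wood display plinth of the coach pair, 300 x 64 mm, 12 mm high, smooth flat top with a straight track inlaid flush along its middle. Origin: centre of its underside; local x runs along the track, z up. The coach twin stands towards its local +x end; the other part is free.
- hopper_plinth: Fixed pale wood display plinth of the hopper pair, 300 x 64 mm, 12 mm high, smooth flat top with a straight track inlaid flush along its middle. Origin: centre of its underside; local x runs along the track, z up. The hopper twin stands towards its local -x end; the other part is free.
- tank_wagon: Green tank wagon with a brass dome, 115 x 32 x 52 mm, no twin; bystander, stays where it stands on the shelf. Origin: centre of its underside, x along its length.
- bench: White ceramic platform bench, 80 mm long (local y), 26 mm deep, 42 mm high; bystander on the shelf. Origin: centre of its underside.
- lamp_post: Aluminium model lamp post, round foot 40 mm across, 107 mm high, short arm along local +y; bystander at the side of the shelf. Origin: centre of its foot.
- oil_jar: Small closed jar with blue cap, 48 mm across, 60 mm high; bystander at the side of the shelf. Origin: centre of its underside.

How it is judged (in metres and radians):
At the end, for the whole second after the job is handed in: Each stray stands upright at rest on its own kind's plinth, within 6 mm of the track's middle and 0.08 rad of its line, coupling faces facing, at most 13 mm apart. Twins upright, within 8 mm of their places and 0.08 rad of their line; tank wagon, bench, lamp post, jar within 15 mm (horizontal distance between coach_coupling and coach_twin_coupling below 0.013 m and y of coach in the frame of coach_plinth between -0.006 and 0.006 m and z of coach in the frame of coach_plinth between 0.009 and 0.015 m and angle between the x axis of each of coach, coach_twin and the x axis of coach_plinth, either way round below 0.08 rad and angle between each of coach, coach_twin, hopper, hopper_twin's own z axis and vertical below 0.06 rad and linear speed of each of coach, hopper below 0.01 m/s and distance of each of coach_twin, hopper_twin from where it was at the start of the episode below 0.008 m and horizontal distance between hopper_coupling and hopper_twin_coupling below 0.013 m and y of hopper in the frame of hopper_plinth between -0.006 and 0.006 m and z of hopper in the frame of hopper_plinth between 0.009 and 0.015 m and angle between the x axis of each of hopper, hopper_twin and the x axis of hopper_plinth, either way round below 0.08 rad and distance of each of tank_wagon, bench, lamp_post, oil_jar from where it was at the start of the episode below 0.015 m); the robot touches nothing.
It fails at once if a vehicle bumps its twin or is pressed against it (more than 5 N) (contact force between coach and coach_twin above 5 N or contact force between hopper and hopper_twin above 5 N).
It fails at once if a vehicle is dropped or pressed hard onto its plinth (more than 30 N) (contact force between coach and coach_plinth above 30 N or contact force between hopper and hopper_plinth above 30 N).
It fails at once if a twin is shifted by more than 10 mm (distance of any of coach_twin, hopper_twin from where it was at the start of the episode above 0.01 m).
It fails at once if the tank wagon, bench, lamp post or jar is shifted by more than 20 mm or knocked over ((distance of tank_wagon from where it was at the start of the episode above 0.02 m or angle between tank_wagon's own z axis and vertical above 0.3 rad) or (distance of bench from where it was at the start of the episode above 0.02 m or angle between bench's own z axis and vertical above 0.3 rad) or (distance of lamp_post from where it was at the start of the episode above 0.02 m or angle between lamp_post's own z axis and vertical above 0.3 rad) or (distance of oil_jar from where it was at the start of the episode above 0.02 m or angle between oil_jar's own z axis and vertical above 0.3 rad)).
It also fails if it takes over 61 s, if anything falls off the work surface, if the arm or the gripper's body presses on something with over 40 N, if the wrist force passes 120 N, or if a joint passes its speed limit or range.

## Robot

A 7-joint arm with a two-finger parallel gripper is mounted at the origin on the work surface. World frame = base frame: x ahead of the robot, y to its left, z up, the work surface at z = 0. Lengths are in mm, angles in rad, forces in N, time in s.
With the tool pointing down it reaches from about 400 to 875 mm from the base axis. Payload 6.5 kg.
Tool frame: the origin (TCP) lies midway between the tips of the shut fingers; the grasp point (between the pads) lies 19 mm behind it; z points along the fingers, y is the line along which they close (so a half turn about z gives the same grasp; the last joint's range is limited). The gripper opens to 88 mm and grips with 3 to 60 N. Pads are 18 mm wide; open, the fingers measure 123 mm over their backs; the gripper's body (75 mm by 187 mm) begins 45 mm behind the grasp point.
Start: joints at [-1.344, 0.536, -0.004, 1.538, 0.003, 1.067, -0.071], TCP at [187.607, 622.329, 238.716] pointing down, gripper open.
Joint ranges: [-2.7, 2.7], [-0.37, 2.16], [-1.27, 1.26], [0.24, 2.4], [-1.31, 4.45], [0.19, 1.91], [-2.76, 2.76]. Speed limits (rad/s): [2.39, 2.39, 3.14, 3.14, 3.14, 3.14, 3.14].

## Interface

Orientations are given as a rotation vector (axis times angle).
In Python, from cell import manip gives the robot as it stands.
- The arm moves only by the tool drive_tool, never from a script. Its argument "increments" is a list of rows, each an object of numbers: "tx", "ty", "tz": the shift along the world's x, y, z in units of 30 mm (1.0 is 30 mm); "spin": the turn about the world's z in units of 6 degrees (1.0 is 6 degrees). A call has 1 to 5 rows; each row is the pose to reach, as a shift and turn from the pose commanded when the call began; what a row does not reach only later rows make up. A row lasts 1/12 s, in which the tool goes at most 41.7 mm and 7.16 degrees, less where a joint would pass 70% of its speed; a pose out of reach is approached as far as the arm can. A call with a gripper value outside its range is refused whole. "gripper" is the opening, from 0 (shut) to 1 (fully open), set as the call begins (left out, the last holds). The fingers move at their own pace and stop on an object; the grip force is fixed at half the most. Time passes only in rows, so rows that repeat a pose let the fingers close. It gives the time, the measured TCP pose, the force, the opening and the grip force at its end, in the units of the state.
- manip.observe(): the state, without advancing time (a new reading comes with each control period).
- manip.grab_frame(name): name is "scene" or "top" or "wrist"; returns the picture (480x640x3 uint8, red, green, blue); there is no depth.
- manip.get_calibration(name): a dict with "camera_matrix" (3x3 intrinsics, pixels), "k1" (the pictures are not rectified: a ray, as slopes to the right and down, at radius r is drawn at 1 + k1 r^2 times it, then the intrinsics apply), "R" (3x3) and "t" (3): a world point X has camera coordinates R X + t. Camera axes: x right, y down, z forward; pixel columns grow to the right and rows downward; lengths in mm; the calibration is good to about 2 mm. A picture is of the moment at which its call begins: read the wrist's pose just before it. get_calibration takes no time and is no camera call; for the wrist camera it gives the pose at the moment of the call.
- manip.hand_in(): hands the job in; it is judged then, once.
The state is a dict: "clock": time; "q": joint angles; "joint_velocities": joint speeds; "tau": joint torques, N m; "eef_pos": TCP position; "ee_rot": TCP orientation; "force": force on the tool from outside, world axes, zero at the start; "ft_torque": the same for the moment, N m; "finger_gap": opening from 0.0 (shut) to 1.0 (fully open); "grasp_force": force on a finger pad.
Only numpy, scipy, OpenCV 4.12 (cv2) and the standard library are available. Lean on these libraries where they do the work, as an engineer would, in place of code of your own. Each camera call takes 0.05 s, during which the arm holds its last target. There are 200 camera calls.

## Working session

There is one attempt and no reset: what is moved stays moved. The work goes in short steps, Python scripts to look and compute and a tool call to move; the robot and the scene stay as the last step left them, time stands still between calls to the robot, and variables do not carry over. Pictures are saved under pics/ and viewed, at most 10 in all, crops included, and the job is handed in when it is done.

Besides the shell and the picture viewer there is one more tool, called after "Emit:" as a command line: name --argument value ..., lists and objects as JSON in quotes. drive_tool: Moves the arm, as the interface text tells. Its arguments: {"type":"object","properties":{"increments":{"type":"array","items":{"type":"object","properties":{"tx":{"type":"number"},"ty":{"type":"number"},"tz":{"type":"number"},"spin":{"type":"number"}}}},"gripper":{"type":"number"}},"required":["increments"]}

```bash
mkdir -p pics; cat > h.py <<'E'
import numpy as np, cv2
from cell import manip
def cal(n):
    c=manip.get_calibration(n); return {k:np.array(v,float) for k,v in c.items()}
def ray(c,uv):
    uv=np.atleast_2d(np.array(uv,float)); K=c["camera_matrix"]
    d=np.c_[(uv[:,0]-K[0,2])/K[0,0],(uv[:,1]-K[1,2])/K[1,1]]; p=d.copy()
    for _ in range(20): p=d/(1+c["k1"]*(p**2).sum(1,keepdims=True))
    w=np.c_[p,np.ones(len(p))]@c["R"]; return -c["R"].T@c["t"],w
def plane(c,uv,z):
    o,w=ray(c,uv); return o+w*((z-o[2])/w[:,2])[:,None]
def proj(c,X):
    X=np.atleast_2d(X)@c["R"].T+c["t"]; p=X[:,:2]/X[:,2:]; p=p*(1+c["k1"]*(p**2).sum(1,keepdims=True)); K=c["camera_matrix"]
    return np.c_[p[:,0]*K[0,0]+K[0,2],p[:,1]*K[1,1]+K[1,2]]
def tri(obs):
    A=0;b=0
    for c,uv in obs:
        o,w=ray(c,uv); w=w[0]/np.linalg.norm(w[0]); P=np.eye(3)-np.outer(w,w); A=A+P; b=b+P@o
    return np.linalg.solve(A,b)
def snap(n,f):
    c=cal(n); im=manip.grab_frame(n)[:,:,::-1].copy(); cv2.imwrite(f"pics/{f}.png",im); return c,im
E
python3 - <<'E'
from h import *
import pickle
d={}
for n in("top","scene","wrist"):
    c,im=snap(n,n+"0"); d[n]=c; print(n,np.round(-c["R"].T@c["t"]),c["camera_matrix"][0,0],c["k1"], np.round(c["R"],2).tolist())
pickle.dump(d,open("cal0.pkl","wb"))
print(manip.observe())
E
```

```text
top [ 267.   14. 1248.] 582.5031533591498 0.06399518971938904 [[0.01, -1.0, 0.02], [-0.98, -0.01, -0.2], [0.2, -0.02, -0.98]]
scene [1092. -690.  727.] 437.2409366145839 -0.09046903607571485 [[0.75, 0.66, 0.01], [0.4, -0.43, -0.81], [-0.53, 0.61, -0.59]]
wrist [116. 644. 384.] 422.8607003987259 0.009414756769621955 [[0.29, 0.96, -0.0], [0.92, -0.27, 0.29], [0.28, -0.09, -0.96]]
{'clock': 0.15, 'q': array([-1.34423688,  0.5369962 , -0.00443027,  1.53858812,  0.00261538,
        1.06730512, -0.07117854]), 'joint_velocities': array([-1.48218706e-04, -2.33749642e-03,  2.33916887e-04, -3.35057269e-03,
        3.22759784e-04,  9.15393569e-05,  1.09182232e-03]), 'tau': array([ 1.99373215e-03, -5.71328366e+01,  9.92233939e-01, -2.51826686e+01,
       -5.60890802e-02,  1.52891834e-02,  9.96596759e-05]), 'eef_pos': array([187.47235242, 621.90954084, 238.06043539]), 'ee_rot': array([-4.58069527e-01, -3.10794253e+00,  2.02491208e-03]), 'force': array([0.24007692, 0.56592527, 0.1079482 ]), 'ft_torque': array([0.02010565, 0.02649834, 0.01957071]), 'grasp_force': 0.0, 'finger_gap': 1.0010755666669018}
```

View pics/top0.png

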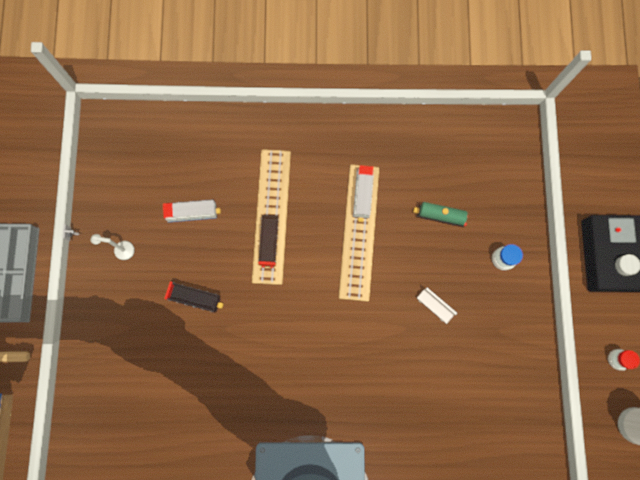

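View pics/scene0.png

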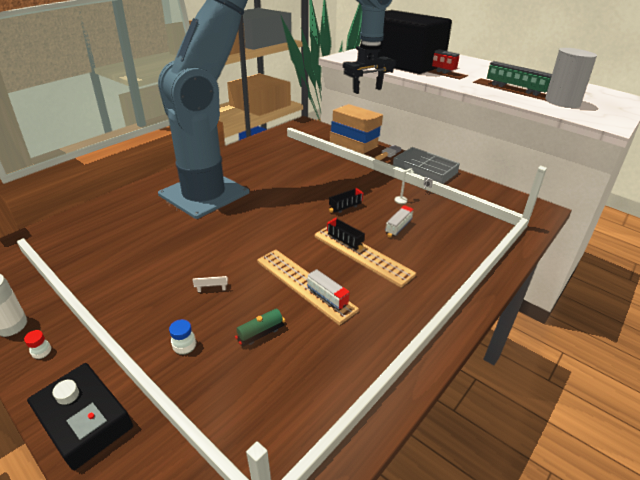

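The top view shows the stray coach at (190,210) with brass at (219,211) and red at the left, and the stray hopper at (193,296) with brass at (221,306). The hopper twin is at (268,240) with its brass facing up and the free track above it. The coach twin is at (363,190) with its red end up and the free track below it. The scene view agrees.

```bash
python3 - <<'E'
from h import *
import pickle
d=pickle.load(open("cal0.pkl","rb")); c=d["top"]; s=d["scene"]
P=lambda uv,z:np.round(plane(c,uv,z)).tolist()
print("coach",P([[190,210],[219,211],[165,211]],40)); print("hopper",P([[193,296],[221,306],[168,290]],40))
print("cplinth",P([[352,166],[378,167],[369,300],[341,298]],12)); print("hplinth",P([[262,151],[290,152],[281,284],[253,282]],12))
print("ctwin",P([[363,190]],60),"htwin",P([[268,240]],57),"lamp",P([[124,250]],0),"jar",P([[511,255]],60))
# two-view heights: roofs/plinth corners
print(tri([(c,[[352,166]]),(s,[[357,309]])]),tri([(c,[[290,152]]),(s,[[415,272]])]),tri([(c,[[190,210]]),(s,[[400,219]])]),tri([(c,[[193,296]]),(s,[[346,197]])]))
E
```

```text
coach [[583.0, 258.0, 40.0], [582.0, 197.0, 40.0], [580.0, 310.0, 40.0]]
hopper [[400.0, 243.0, 40.0], [380.0, 185.0, 40.0], [412.0, 295.0, 40.0]]
cplinth [[695.0, -90.0, 12.0], [694.0, -148.0, 12.0], [397.0, -124.0, 12.0], [401.0, -65.0, 12.0]]
hplinth [[728.0, 111.0, 12.0], [727.0, 48.0, 12.0], [430.0, 63.0, 12.0], [434.0, 123.0, 12.0]]
ctwin [[626.0, -109.0, 60.0]] htwin [[516.0, 90.0, 57.0]] lamp [[503.0, 402.0, 0.0]] jar [[488.0, -414.0, 60.0]]
[698.44338632 -89.43731053   7.26098193] [734.17356261  60.05166771  39.66355047] [586.6460259  260.67748942  32.69153133] [401.28078062 244.37442369  38.16185067]
```

View pics/wrist0.png

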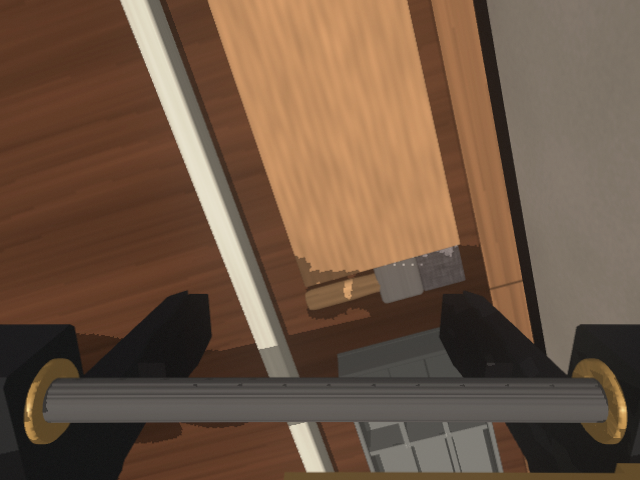

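The wrist view shows only the shelf rail and side tray, with the fingers at the bottom of the frame. I'll move over the two strays.

Emit:
drive_tool --increments '[{"tx":0.5,"ty":-0.7,"tz":0.1,"spin":-0.8},{"tx":1.2,"ty":-1.7,"tz":0.3,"spin":-1.7},{"tx":1.9,"ty":-2.7,"tz":0.5,"spin":-2.6},{"tx":2.6,"ty":-3.7,"tz":0.7,"spin":-3.5},{"tx":3.3,"ty":-4.7,"tz":0.9,"spin":-4.4}]' --gripper 1.0

```text
clock: 0.57
eef_pos: [287.3, 479.6, 265.7]
ee_rot: [-1.162, -2.919, 0.001]
force: [0.2, 0.8, -0.1]
finger_gap: 1.0
grasp_force: 0.0
```

Emit:
drive_tool --increments '[{"tx":0.7,"ty":-1.0,"tz":0.2,"spin":-0.9},{"tx":1.4,"ty":-2.0,"tz":0.4,"spin":-1.8},{"tx":2.1,"ty":-3.0,"tz":0.6,"spin":-2.7},{"tx":2.8,"ty":-4.0,"tz":0.8,"spin":-3.6},{"tx":3.5,"ty":-5.0,"tz":1.0,"spin":-4.5}]'

```text
clock: 0.98
eef_pos: [392.2, 329.6, 296.0]
ee_rot: [-1.812, -2.566, 0.0]
force: [1.2, 0.6, -0.1]
finger_gap: 0.996
grasp_force: 0.0
```

Emit:
drive_tool --increments '[{"tx":0.7,"ty":-1.0,"spin":-0.8},{"tx":1.5,"ty":-2.1,"spin":-1.6},{"tx":2.3,"ty":-3.2,"spin":-2.3},{"tx":2.9,"ty":-4.2,"spin":-2.9},{"tx":3.3,"ty":-4.6,"spin":-3.3}]'

```text
validation failed for argument at $.in...
```

Emit:
drive_tool --increments '[{"tx":0},{"tx":0},{"tx":0}]'

```text
validation failed for argument at $.in...
```

```bash
python3 - <<'E'
from h import *
import pickle
c,im=snap("wrist","w1"); pickle.dump(c,open("w1.pkl","wb")); o=manip.observe(); print(o["eef_pos"],o["ee_rot"],o["clock"], -c["R"].T@c["t"])
E
```

```text
[397.78829327 322.70307267 297.34737156] [1.82907742e+00 2.54911791e+00 6.93887819e-04] 1.0333 [367.68448202 400.78664367 442.51328528]
```

View pics/w1.png

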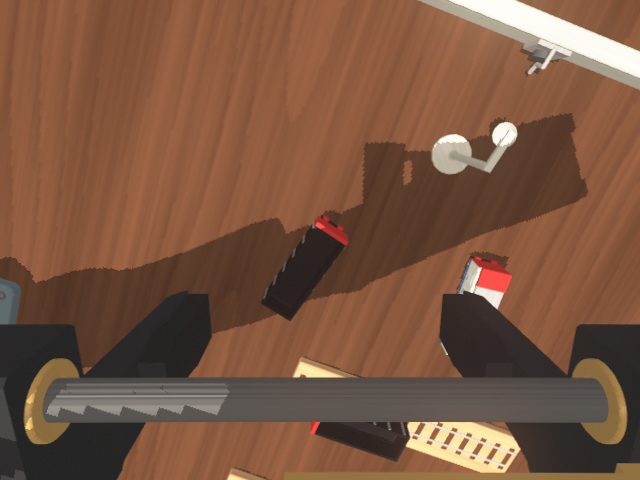

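The hopper's red end shows at (332,228) and the coach's at (490,272). Every row needs all four keys, so I'll resend the refused move.

Emit:
drive_tool --increments '[{"tx":0.7,"ty":-1.0,"tz":0,"spin":-0.8},{"tx":1.5,"ty":-2.1,"tz":0,"spin":-1.6},{"tx":2.3,"ty":-3.2,"tz":0,"spin":-2.3},{"tx":2.9,"ty":-4.2,"tz":0,"spin":-2.9},{"tx":3.3,"ty":-4.6,"tz":0,"spin":-3.3}]'

```text
clock: 1.45
eef_pos: [492.4, 188.3, 295.9]
ee_rot: [2.229, 2.211, -0.001]
force: [-0.2, 0.0, -1.1]
finger_gap: 1.0
grasp_force: 0.0
```

Emit:
drive_tool --increments '[{"tx":0,"ty":0,"tz":0,"spin":0},{"tx":0,"ty":0,"tz":0,"spin":0},{"tx":0,"ty":0,"tz":0,"spin":0},{"tx":0,"ty":0,"tz":0,"spin":0}]'

```text
clock: 1.78
eef_pos: [489.5, 195.4, 295.5]
ee_rot: [-2.216, -2.226, 0.0]
force: [-1.5, -0.5, 0.3]
finger_gap: 1.0
grasp_force: 0.0
```

```bash
python3 - <<'E'
from h import *
import pickle
c,im=snap("wrist","w2"); pickle.dump(c,open("w2.pkl","wb")); o=manip.observe(); print(o["eef_pos"],o["ee_rot"],o["clock"], -c["R"].T@c["t"])
E
```

```text
[489.61346333 195.22552652 295.51660595] [-2.21615139e+00 -2.22554658e+00  3.54920033e-04] 1.8333 [490.00058216 270.90490846 442.02814434]
```

View pics/w2.png

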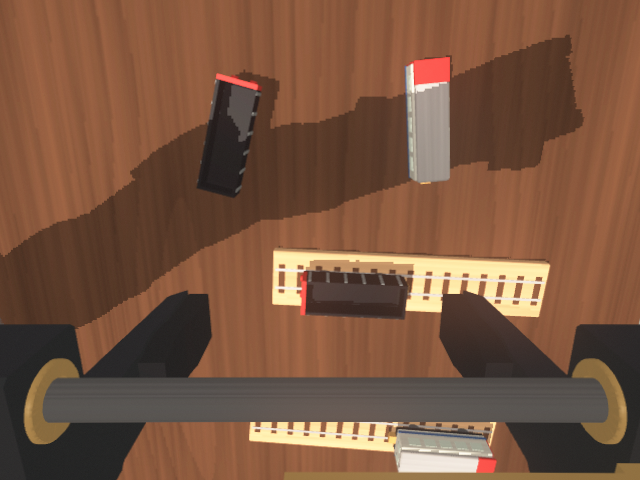

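Wrist view w2 shows these items:
- **Stray hopper:** rim corners near (219,75), (260,88), (238,195) and (198,187).
- **Stray coach:** about (408–450, 57–181), with brass at (425,182).
- **Hopper plinth:** corners near (273,249), (548,262), (540,316) and (273,305), with the twin at (302–407, 270–318).

I'll magnify it and measure.

```bash
python3 - <<'E'
from h import *
import pickle
im=cv2.imread("pics/w2.png")
a=im[60:210,180:280]; b=im[45:195,390:490]
o=np.hstack([cv2.resize(x,None,fx=4,fy=4,interpolation=cv2.INTER_CUBIC) for x in(a,b)]); o=np.clip(o.astype(float)*1.5,0,255).astype(np.uint8); cv2.imwrite("pics/w2crop.png",o)
c=pickle.load(open("w2.pkl","rb"));w1=pickle.load(open("w1.pkl","rb"));t=pickle.load(open("cal0.pkl","rb"))["top"]
hs=cv2.cvtColor(im,cv2.COLOR_BGR2HSV)
def blobs(im,name):
    hs=cv2.cvtColor(im,cv2.COLOR_BGR2HSV)
    for nm,m in dict(red=((hs[...,0]<6)|(hs[...,0]>174))&(hs[...,1]>190)&(hs[...,2]>90),brass=(hs[...,0]>14)&(hs[...,0]<26)&(hs[...,1]>150)&(hs[...,2]>110),pale=(hs[...,0]>12)&(hs[...,0]<28)&(hs[...,1]>60)&(hs[...,1]<150)&(hs[...,2]>150)).items():
        n,l,st,ce=cv2.connectedComponentsWithStats(m.astype(np.uint8))
        print(name,nm,[(st[i].tolist(),np.round(ce[i],1).tolist()) for i in range(1,n) if st[i][4]>(12 if nm!="pale" else 1500)])
for f in("w1","w2","top0"): blobs(cv2.imread(f"pics/{f}.png"),f)
print("hopper brass-end rim corners",tri([(c,[[198,187]]),(w1,[[262,297]])]),tri([(c,[[238,195]]),(w1,[[292,320]])]))
print("plinth",np.round(plane(c,[[273,249],[548,262],[540,316]],12),1).tolist())
E
```

```text
w1 red [([323, 224, 24, 20, 123], [335.7, 234.3])]
w1 brass []
w1 pale [([401, 422, 131, 58, 3282], [468.0, 454.0])]
w2 red []
w2 brass []
w2 pale [([272, 248, 278, 69, 6491], [412.6, 271.2]), ([249, 422, 154, 32, 1884], [323.9, 439.6]), ([285, 472, 199, 8, 1515], [381.0, 475.6])]
top0 red [([360, 166, 13, 8, 89], [365.7, 169.3]), ([163, 203, 9, 15, 109], [167.0, 209.4]), ([259, 261, 16, 6, 55], [266.6, 263.3]), ([165, 282, 8, 17, 67], [168.8, 290.5]), ([619, 350, 21, 19, 301], [628.9, 359.1])]
top0 brass [([217, 207, 5, 8, 27], [218.6, 210.5]), ([413, 207, 6, 7, 38], [415.5, 210.0]), ([443, 209, 5, 5, 19], [444.8, 210.8]), ([358, 219, 5, 4, 18], [360.0, 220.7]), ([217, 302, 7, 7, 41], [220.0, 305.0])]
top0 pale [([0, 0, 627, 66, 38403], [320.0, 30.9]), ([251, 149, 40, 136, 3067], [272.0, 211.5]), ([338, 164, 42, 138, 3043], [358.0, 242.6])]
hopper brass-end rim corners [368.16293941 199.20232281  33.92226962] [406.99002092 192.00499539  44.96928803]
plinth [[435.2, 127.8, 12.0], [731.6, 114.7, 12.0], [732.8, 50.2, 12.0]]
```

View pics/w2crop.png

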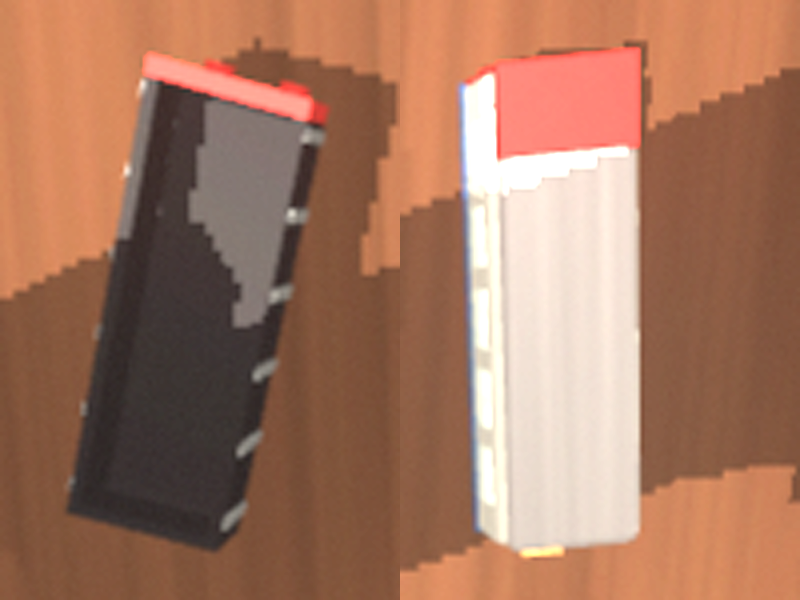

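The magnified view gives these points:
- **Hopper:** rim corners at about (216,74), (257,86), (234,197) and (197,188).
- **Coach:** roof corners at about (414,60), (450,57.5), (449.5,180) and (417,181), with brass at (425.5,183).

```bash
python3 - <<'E'
from h import *
import pickle
c=pickle.load(open("w2.pkl","rb"));t=pickle.load(open("cal0.pkl","rb"))["top"]
H=plane(c,[[216.2,73.7],[257,86],[233.7,197.5],[197,188.2]],47); C=plane(c,[[414.2,60],[450,57.5],[449.5,180],[417,181]],50)
for n,Q,b in(("hopper",H,plane(t,[[220,305]],14)),("coach",C,plane(t,[[218.6,210.5]],14))):
    ax=(Q[2]+Q[3]-Q[0]-Q[1])[:2]; r=np.degrees(np.arctan2(ax[1],ax[0]))
    sides=[np.degrees(np.arctan2(*((Q[j]-Q[i])[1::-1]))) for i,j in((0,3),(1,2))]
    print(n,np.round(Q[:,:2],1).tolist(),"ctr",np.round(Q.mean(0),1),"yaw",r.round(1),np.round(sides,1),"L",np.linalg.norm(ax)/2,"W",np.linalg.norm(Q[1]-Q[0]),np.linalg.norm(Q[2]-Q[3]),"brass",b.round(1))
print("z coach red",tri([(c,[[432,71]]),(t,[[167,209.4]])]),"hopper",tri([(c,[[236.6,80.5]]),(t,[[168.8,290.5]])]))
print("brass w2 coach",plane(c,[[425.5,183]],14))
# hopper plinth edges from pale mask, far/near long edges
im=cv2.imread("pics/w2.png");hs=cv2.cvtColor(im,cv2.COLOR_BGR2HSV)
m=((hs[...,0]>10)&(hs[...,0]<30)&(hs[...,1]>50)&(hs[...,1]<160)&(hs[...,2]>140)).astype(np.uint8)[240:320,:]
n,l,st,ce=cv2.connectedComponentsWithStats(m); i=1+st[1:,4].argmax(); m=l==i
lo=[(u,np.where(m[:,u])[0].max()+240) for u in list(range(282,300,3))+list(range(412,440,3))]
up=[(u,np.where(m[:,u])[0].min()+240) for u in range(280,545,5)]
for nm,e,z in(("up",up,12),("lo",lo,12)):
    P=plane(c,e,z); k=np.polyfit(P[:,0],P[:,1],1); print(nm,"y at x=450,580,700",np.polyval(k,[450,580,700]).round(1),"deg",np.degrees(np.arctan(k[0])).round(2),"res",np.abs(np.polyval(k,P[:,0])-P[:,1]).max().round(1))
E
```

```text
hopper [[395.2, 300.2], [430.3, 290.3], [404.0, 190.7], [370.0, 199.4]] ctr [399.9 245.2  47. ] yaw -104.4 [-104.  -104.8] L 103.43365175327085 W 36.45537999880825 35.091915269944515 brass [[384.3 190.7  14. ]]
coach [[566.4, 311.9], [596.9, 314.0], [606.2, 208.9], [576.1, 207.8]] ctr [586.4 260.7  50. ] yaw -84.8 [-84.7 -84.9] L 104.96654749986908 W 30.547961243145615 30.1287119666837 brass [[589.7 201.5  14. ]]
z coach red [580.91863118 302.9350273   53.77709841] hopper [411.15439921 294.5426546   37.29528641]
brass w2 coach [[592.7421407  200.06088651  14.        ]]
up y at x=450,580,700 [131.7 125.5 119.8] deg -2.72 res 18.0
lo y at x=450,580,700 [47.8 73.5 97.2] deg 11.17 res 9.3
```

Emit:
drive_tool --increments '[{"tx":0.6,"ty":0.4,"tz":-1.0,"spin":0.2},{"tx":1.3,"ty":0.85,"tz":-2.2,"spin":0.4},{"tx":2.0,"ty":1.3,"tz":-3.4,"spin":0.6},{"tx":2.7,"ty":1.8,"tz":-4.6,"spin":0.8},{"tx":3.23,"ty":2.1,"tz":-5.5,"spin":0.83}]'

```text
clock: 2.25
eef_pos: [587.3, 259.1, 128.6]
ee_rot: [-2.117, -2.32, -0.001]
force: [0.6, -0.1, 0.3]
finger_gap: 1.0
grasp_force: 0.0
```

Emit:
drive_tool --increments '[{"tx":0,"ty":0,"tz":0,"spin":0},{"tx":0,"ty":0,"tz":0,"spin":0},{"tx":0,"ty":0,"tz":0,"spin":0},{"tx":0,"ty":0,"tz":0,"spin":0}]'

```text
clock: 2.58
eef_pos: [588.0, 256.7, 133.1]
ee_rot: [2.122, 2.316, 0.005]
force: [-0.6, 0.2, 1.3]
finger_gap: 1.003
grasp_force: 0.0
```

```bash
python3 - <<'E'
from h import *
o=manip.observe(); print(o["eef_pos"],o["ee_rot"]); c,im=snap("wrist","w3")
cv2.imwrite("pics/w3.png",cv2.convertScaleAbs(im,alpha=1.4))
E
```

```text
[588.02713487 256.6507685  133.14850485] [2.1215905  2.31574006 0.0048721 ]
```

View pics/w3.png

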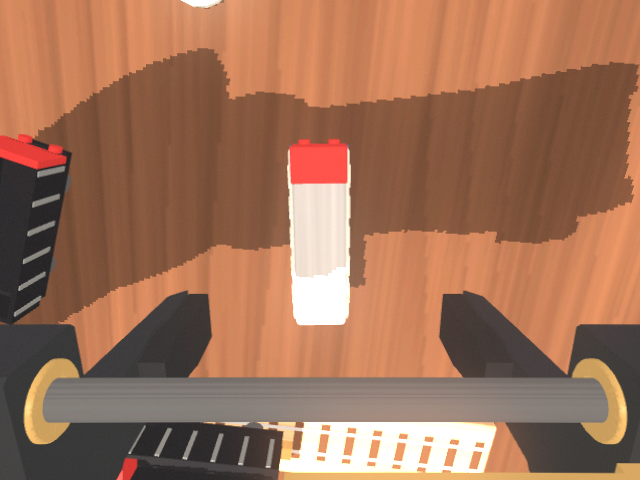

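The coach is straight and centred between the fingers, at columns 290–350. I'll go down and grip.

Emit:
drive_tool --increments '[{"tx":0,"ty":0,"tz":-0.8,"spin":0},{"tx":0,"ty":0,"tz":-1.8,"spin":0},{"tx":0,"ty":0,"tz":-2.8,"spin":0},{"tx":0,"ty":0,"tz":-3.6,"spin":0},{"tx":0,"ty":0,"tz":-3.95,"spin":0}]'

```text
clock: 3.05
eef_pos: [586.2, 256.1, 11.2]
ee_rot: [-2.121, -2.316, 0.002]
force: [-0.5, -0.1, 0.2]
finger_gap: 0.999
grasp_force: 0.0
```

Emit:
drive_tool --increments '[{"tx":0,"ty":0,"tz":0,"spin":0},{"tx":0,"ty":0,"tz":0,"spin":0},{"tx":0,"ty":0,"tz":0,"spin":0},{"tx":0,"ty":0,"tz":0,"spin":0}]'

```text
clock: 3.38
eef_pos: [588.9, 257.0, 14.4]
ee_rot: [2.122, 2.315, 0.005]
force: [-0.2, 0.7, -0.1]
finger_gap: 0.997
grasp_force: 0.0
```

Emit:
drive_tool --increments '[{"tx":0,"ty":0,"tz":0,"spin":0},{"tx":0,"ty":0,"tz":0,"spin":0},{"tx":0,"ty":0,"tz":0,"spin":0},{"tx":0,"ty":0,"tz":0,"spin":0},{"tx":0,"ty":0,"tz":0,"spin":0}]' --gripper 0.2

```text
clock: 3.8
eef_pos: [587.5, 256.4, 12.3]
ee_rot: [2.122, 2.316, 0.0]
force: [-1.0, -0.6, 0.2]
finger_gap: 0.648
grasp_force: 0.0
```

Emit:
drive_tool --increments '[{"tx":0,"ty":0,"tz":0,"spin":0},{"tx":0,"ty":0,"tz":0,"spin":0},{"tx":0,"ty":0,"tz":0,"spin":0},{"tx":0,"ty":0,"tz":0,"spin":0},{"tx":0,"ty":0,"tz":0,"spin":0}]'

```text
clock: 4.22
eef_pos: [587.3, 256.3, 12.1]
ee_rot: [-2.122, -2.316, 0.001]
force: [-1.1, 0.2, 0.5]
finger_gap: 0.385
grasp_force: 30.0
```

Emit:
drive_tool --increments '[{"tx":0,"ty":0,"tz":0.5,"spin":0},{"tx":0,"ty":0,"tz":1.4,"spin":0},{"tx":0,"ty":0,"tz":2.5,"spin":0},{"tx":0,"ty":-0.3,"tz":3.7,"spin":0},{"tx":0,"ty":-0.9,"tz":4.8,"spin":-0.2}]'

```text
clock: 4.63
eef_pos: [587.2, 231.9, 158.9]
ee_rot: [-2.142, -2.297, -0.003]
force: [0.5, 0.8, -1.0]
finger_gap: 0.383
grasp_force: 30.0
```

Emit:
drive_tool --increments '[{"tx":0,"ty":-0.8,"tz":0.8,"spin":-0.2},{"tx":0,"ty":-1.7,"tz":1.5,"spin":-0.4},{"tx":-0.1,"ty":-2.7,"tz":2.2,"spin":-0.6},{"tx":-0.2,"ty":-3.7,"tz":2.8,"spin":-0.63},{"tx":-0.2,"ty":-4.7,"tz":3.2,"spin":-0.63}]'

```text
clock: 5.05
eef_pos: [581.5, 86.8, 255.3]
ee_rot: [2.221, 2.221, 0.004]
force: [0.4, -0.9, -0.8]
finger_gap: 0.387
grasp_force: 30.0
```

Emit:
drive_tool --increments '[{"tx":0,"ty":-0.9,"tz":0,"spin":0},{"tx":0,"ty":-1.7,"tz":0,"spin":0},{"tx":0,"ty":-2.3,"tz":0,"spin":0},{"tx":0,"ty":-2.5,"tz":0,"spin":0},{"tx":0,"ty":-2.5,"tz":0,"spin":0}]'

```text
clock: 5.47
eef_pos: [581.4, 11.4, 253.1]
ee_rot: [2.224, 2.218, 0.0]
force: [0.7, 0.7, -1.3]
finger_gap: 0.385
grasp_force: 30.0
```

Emit:
drive_tool --increments '[{"tx":0,"ty":0,"tz":0,"spin":0},{"tx":0,"ty":0,"tz":0,"spin":0},{"tx":0,"ty":0,"tz":0,"spin":0},{"tx":0,"ty":0,"tz":0,"spin":0}]'

```text
clock: 5.8
eef_pos: [581.5, 14.8, 252.1]
ee_rot: [-2.218, -2.224, -0.0]
force: [0.3, 0.7, -2.1]
finger_gap: 0.381
grasp_force: 30.0
```

```bash
python3 - <<'E'
from h import *
import pickle
o=manip.observe(); print(o["eef_pos"],o["ee_rot"],o["finger_gap"]); c,im=snap("wrist","w4"); pickle.dump(c,open("w4.pkl","wb"))
E
```

```text
[581.53629772  14.76356162 252.12397287] [-2.21845186e+00 -2.22388384e+00 -1.99894087e-04] 0.380989637881409
```

Emit:
drive_tool --increments '[{"tx":0,"ty":-0.5,"tz":0,"spin":0},{"tx":-0.2,"ty":-1.4,"tz":0,"spin":0},{"tx":-0.4,"ty":-2.4,"tz":0,"spin":0},{"tx":-0.6,"ty":-3.4,"tz":0,"spin":0},{"tx":-0.8,"ty":-4.4,"tz":0,"spin":0}]'

```text
clock: 6.27
eef_pos: [557.3, -119.4, 252.2]
ee_rot: [2.22, 2.223, 0.0]
force: [-0.0, 0.2, -0.7]
finger_gap: 0.381
grasp_force: 30.0
```

Emit:
drive_tool --increments '[{"tx":0,"ty":-0.9,"tz":0,"spin":0},{"tx":0,"ty":-1.6,"tz":0,"spin":0},{"tx":0,"ty":-2.0,"tz":0,"spin":0},{"tx":0,"ty":-2.1,"tz":0,"spin":0},{"tx":0,"ty":-2.1,"tz":0,"spin":0}]'

```text
clock: 6.68
eef_pos: [557.6, -181.6, 252.1]
ee_rot: [-2.221, -2.221, 0.0]
force: [0.1, 1.2, -1.8]
finger_gap: 0.382
grasp_force: 30.0
```

Emit:
drive_tool --increments '[{"tx":0,"ty":0,"tz":0,"spin":0},{"tx":0,"ty":0,"tz":0,"spin":0},{"tx":0,"ty":0,"tz":0,"spin":0},{"tx":0,"ty":0,"tz":0,"spin":0}]'

```text
clock: 7.02
eef_pos: [557.8, -180.4, 252.2]
ee_rot: [-2.219, -2.224, -0.0]
force: [-0.1, -0.2, -1.1]
finger_gap: 0.383
grasp_force: 30.0
```

```bash
python3 - <<'E'
from h import *
import pickle
o=manip.observe(); print(o["eef_pos"],o["ee_rot"],o["finger_gap"],o["clock"]); c,im=snap("wrist","w5"); pickle.dump(c,open("w5.pkl","wb"))
a=cv2.imread("pics/w4.png")
out=np.vstack([cv2.resize(x[40:210,90:580],(800,278),interpolation=cv2.INTER_CUBIC) for x in(a,im)]); cv2.imwrite("pics/w45.png",out)
E
```

```text
[ 557.77285057 -180.43627791  252.16843446] [-2.21874835e+00 -2.22365195e+00 -4.87914219e-04] 0.38334748919039174 7.0167
```

View pics/w45.png

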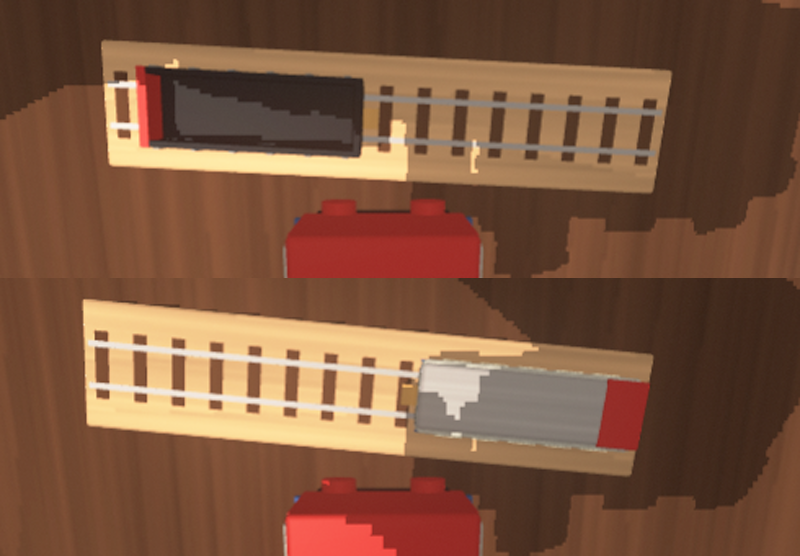

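Top half (w4) shows the hopper plinth, with corners at (103,41), (671,71), (653,192) and (109,165) and the brass face at (378,116). Bottom half (w5) shows the coach plinth, with corners at (84,299), (652,353), (631,475) and (87,425) and the twin's brass face at (402,395). The held coach's two lamps are visible at (340,485) and (428,485).

```bash
python3 - <<'E'
from h import *
import pickle
L=lambda f:pickle.load(open(f,"rb")); c4=L("w4.pkl");c5=L("w5.pkl");c2=L("w2.pkl");t=L("cal0.pkl")["top"]
f=lambda p:np.array(p,float)/[1.6327,1.635]+[90,40]
hp=f([[103,41],[671,71],[653,192],[109,165]]); cp=f([[84,21],[652,75],[631,197],[87,147]])
for n,c,q,b,rz in(("hopper",c4,hp,[[378,116]],0),("coach",c5,cp,[[402,117]],0)):
    P=plane(c,q,12); x=P[1]+P[2]-P[0]-P[3]; m0=(P[0]+P[3])/2; m1=(P[1]+P[2])/2
    B=plane(c,f(b),23)[0]; u=(x/np.linalg.norm(x))[:2]; nrm=np.array([-u[1],u[0]]); ctr=P.mean(0)
    print(n,P[:,:2].round(1).tolist(),"ctr",ctr.round(1),"yaw",np.degrees(np.arctan2(x[1],x[0])).round(2),"L",np.linalg.norm(x)/2,"W",np.linalg.norm(P[0]-P[3]),np.linalg.norm(P[1]-P[2]),"brass",B.round(1),"along",(u@(B-ctr)[:2]).round(1),"lat",(nrm@(B-ctr)[:2]).round(1))
print("rail mids coach",plane(c5,f([[92,86],[410,117]]),12).round(1).tolist(),"hopper",plane(c4,f([[380,119],[650,132]]),12).round(1).tolist())
print("twin body ends: coach red top end",plane(c5,f([[646,138],[597,134]]),62).round(1).tolist(),"brass-end roof",plane(c5,f([[417,119]]),60).round(1),"hopper rim ends",plane(c4,f([[362,118],[140,105]]),59).round(1).tolist())
print("z plinth",tri([(c4,hp[1:2]),(c2,[[548,262]])]),tri([(c4,hp[2:3]),(c2,[[540,316]])]),tri([(c5,cp[3:4]),(t,[[369,300]])]) )
# held coach red end lamps
print("held lamps px",f([[340,205],[428,205]]).round(1))
E
```

```text
hopper [[436.7, 125.5], [733.4, 112.0], [731.4, 49.3], [432.6, 62.8]] ctr [583.5  87.4  12. ] yaw -2.6 L 298.05447403282375 W 62.829092463261766 62.70365602372255 brass [579.5  89.1  23. ] along -4.1 lat 1.5
coach [[404.4, -60.1], [700.0, -85.2], [695.9, -148.7], [398.1, -122.9]] ctr [ 549.6 -104.2   12. ] yaw -4.9 L 297.82285288765655 W 63.03782627143713 63.59563606996072 brass [ 568.3 -106.6   23. ] along 18.8 lat -0.7
rail mids coach [[404.6, -91.7, 12.0], [572.9, -106.6, 12.0]] hopper [[580.5, 87.5, 12.0], [726.0, 81.2, 12.0]]
twin body ends: coach red top end [[682.2, -115.6, 62.0], [659.0, -113.8, 62.0]] brass-end roof [[ 574.4 -107.3   60. ]] hopper rim ends [[572.2, 88.3, 59.0], [468.3, 93.6, 59.0]]
z plinth [735.76153442 112.25249562   5.09726188] [732.59388597  49.46031416  10.85452006] [ 397.40119213 -123.64709441   10.59012728]
held lamps px [[298.2 165.4]
 [352.1 165.4]]
```

```bash
python3 - <<'E'
from h import *
import pickle
c=pickle.load(open("w5.pkl","rb")); print("red roof edge",plane(c,[[325,184.3]],290).round(1),"lamps base face low",plane(c,[[325,40+212/1.635]],254).round(1))
im=cv2.imread("pics/w5.png"); print([tuple(im[v,330]) for v in range(160,196,2)])
E
```

```text
red roof edge [[ 558.5 -123.5  290. ]] lamps base face low [[ 558.5 -124.6  254. ]]
[(np.uint8(53), np.uint8(77), np.uint8(123)), (np.uint8(52), np.uint8(76), np.uint8(122)), (np.uint8(53), np.uint8(76), np.uint8(122)), (np.uint8(52), np.uint8(76), np.uint8(123)), (np.uint8(41), np.uint8(57), np.uint8(93)), (np.uint8(31), np.uint8(39), np.uint8(104)), (np.uint8(35), np.uint8(43), np.uint8(132)), (np.uint8(35), np.uint8(43), np.uint8(132)), (np.uint8(35), np.uint8(41), np.uint8(132)), (np.uint8(35), np.uint8(41), np.uint8(132)), (np.uint8(33), np.uint8(40), np.uint8(131)), (np.uint8(35), np.uint8(41), np.uint8(132)), (np.uint8(36), np.uint8(43), np.uint8(141)), (np.uint8(38), np.uint8(44), np.uint8(151)), (np.uint8(39), np.uint8(44), np.uint8(153)), (np.uint8(39), np.uint8(45), np.uint8(154)), (np.uint8(40), np.uint8(45), np.uint8(154)), (np.uint8(39), np.uint8(44), np.uint8(154))]
```

Emit:
drive_tool --increments '[{"tx":-0.1,"ty":0.2,"tz":0,"spin":0.7},{"tx":-0.3,"ty":0.5,"tz":0,"spin":1.8},{"tx":-0.5,"ty":0.8,"tz":0,"spin":2.9},{"tx":-0.7,"ty":1.1,"tz":0,"spin":4.0},{"tx":-0.9,"ty":1.4,"tz":0,"spin":5.1}]'

```text
clock: 7.48
eef_pos: [530.3, -139.0, 252.3]
ee_rot: [1.548, 2.734, 0.0]
force: [0.9, -0.4, -0.9]
finger_gap: 0.387
grasp_force: 30.0
```

Emit:
drive_tool --increments '[{"tx":-0.2,"ty":0.3,"tz":-0.4,"spin":1.1},{"tx":-0.4,"ty":0.6,"tz":-0.9,"spin":2.2},{"tx":-0.6,"ty":0.9,"tz":-1.4,"spin":3.3},{"tx":-0.8,"ty":1.2,"tz":-1.9,"spin":4.4},{"tx":-0.9,"ty":1.27,"tz":-2.4,"spin":5.5}]'

```text
clock: 7.9
eef_pos: [503.0, -99.6, 179.7]
ee_rot: [-0.705, -3.061, -0.001]
force: [-0.0, -0.5, -1.2]
finger_gap: 0.384
grasp_force: 30.0
```

Emit:
drive_tool --increments '[{"tx":0,"ty":0,"tz":-0.6,"spin":1.1},{"tx":0,"ty":0,"tz":-1.2,"spin":2.2},{"tx":0,"ty":0,"tz":-1.7,"spin":3.1},{"tx":0,"ty":0,"tz":-2.2,"spin":3.6},{"tx":0,"ty":0,"tz":-2.3,"spin":3.6}]'

```text
clock: 8.32
eef_pos: [502.2, -101.2, 109.3]
ee_rot: [-0.127, -3.136, -0.001]
force: [0.2, 0.1, -1.2]
finger_gap: 0.382
grasp_force: 30.0
```

Emit:
drive_tool --increments '[{"tx":0,"ty":0,"tz":0,"spin":0},{"tx":0,"ty":0,"tz":0,"spin":0},{"tx":0,"ty":0,"tz":0,"spin":0},{"tx":0,"ty":0,"tz":0,"spin":0},{"tx":0,"ty":0,"tz":0,"spin":0}]'

```text
clock: 8.73
eef_pos: [504.1, -101.5, 112.0]
ee_rot: [0.131, 3.137, -0.0]
force: [-1.1, -0.8, -0.6]
finger_gap: 0.382
grasp_force: 30.0
```

```bash
python3 - <<'E'
from h import *
for i in range(4):
    o=manip.observe(); r=o["ee_rot"]; print(o["eef_pos"],(np.degrees(2*np.arctan2(r[1],r[0]))-90)%180,o["force"],o["clock"]); manip.grab_frame("top")
E
```

```text
[ 504.05164197 -101.54382636  111.95214782] 85.2058534007179 [-1.11861591 -0.80050841 -0.60508202] 8.7333
[ 503.93366991 -101.55965837  111.81022413] 85.21065397807686 [-0.56925327 -0.28706402 -1.58900584] 8.7833
[ 503.8127366  -101.56447623  111.6851762 ] 85.21573259763576 [ 0.0196228  -0.30559976 -1.30601624] 8.8333
[ 503.72044505 -101.53974598  111.56080377] 85.21925784867639 [-0.39377255 -0.06214846 -1.50462984] 8.8833
```

Emit:
drive_tool --increments '[{"tx":0,"ty":0.04,"tz":-0.4,"spin":0},{"tx":0,"ty":0.04,"tz":-0.9,"spin":0},{"tx":0,"ty":0.04,"tz":-1.4,"spin":0},{"tx":0,"ty":0.04,"tz":-1.8,"spin":0},{"tx":0,"ty":0.04,"tz":-2.1,"spin":0}]'

```text
clock: 9.35
eef_pos: [503.1, -100.3, 47.1]
ee_rot: [-0.131, -3.138, -0.0]
force: [-0.9, -0.5, -1.5]
finger_gap: 0.385
grasp_force: 30.0
```

Emit:
drive_tool --increments '[{"tx":0,"ty":0,"tz":-0.2,"spin":0},{"tx":0,"ty":0,"tz":-0.4,"spin":0},{"tx":0,"ty":0,"tz":-0.5,"spin":0},{"tx":0,"ty":0,"tz":-0.55,"spin":0},{"tx":0,"ty":0,"tz":-0.6,"spin":0}]'

```text
clock: 9.77
eef_pos: [503.8, -100.4, 30.4]
ee_rot: [0.131, 3.138, -0.0]
force: [-1.5, -0.3, -0.5]
finger_gap: 0.387
grasp_force: 30.0
```

Emit:
drive_tool --increments '[{"tx":0,"ty":0,"tz":0,"spin":0},{"tx":0,"ty":0,"tz":0,"spin":0},{"tx":0,"ty":0,"tz":0,"spin":0},{"tx":0,"ty":0,"tz":0,"spin":0},{"tx":0,"ty":0,"tz":0,"spin":0}]'

```text
clock: 10.18
eef_pos: [503.7, -100.4, 30.4]
ee_rot: [0.131, 3.138, -0.0]
force: [-0.8, 0.6, -2.5]
finger_gap: 0.381
grasp_force: 30.0
```

```bash
python3 - <<'E'
from h import *
o=manip.observe(); print(o["eef_pos"],o["force"],o["clock"]); c,im=snap("scene","s1")
c2,im2=snap("top","t1")
o=np.hstack([cv2.resize(im[235:345,240:375],(400,326),interpolation=cv2.INTER_CUBIC),cv2.resize(im2[150:310,315:400],(173,326),interpolation=cv2.INTER_CUBIC)]); cv2.imwrite("pics/s1c.png",o)
E
```

```text
[ 503.66043513 -100.37369789   30.41572458] [-0.79285765  0.56335401 -2.45940698] 10.1833
```

View pics/s1c.png

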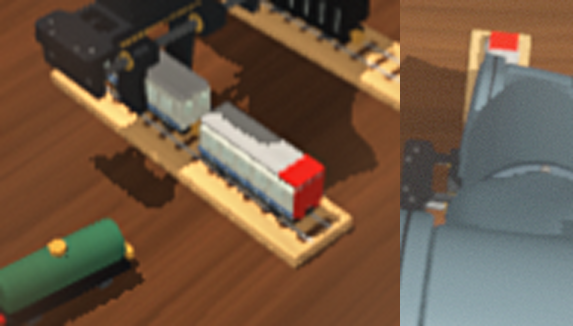

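The held coach is lined up with its twin, the gap between couplings is still open, and the treads are a few mm above the track. I'll lower it gently.

Emit:
drive_tool --increments '[{"tx":0,"ty":0,"tz":-0.04,"spin":0},{"tx":0,"ty":0,"tz":-0.08,"spin":0},{"tx":0,"ty":0,"tz":-0.11,"spin":0},{"tx":0,"ty":0,"tz":-0.14,"spin":0},{"tx":0,"ty":0,"tz":-0.16,"spin":0}]'

```text
clock: 10.7
eef_pos: [503.4, -100.3, 25.2]
ee_rot: [-0.131, -3.139, -0.0]
force: [0.9, 0.5, -0.6]
finger_gap: 0.378
grasp_force: 30.0
```

Emit:
drive_tool --increments '[{"tx":0,"ty":0,"tz":-0.01,"spin":0},{"tx":0,"ty":0,"tz":-0.02,"spin":0},{"tx":0,"ty":0,"tz":-0.02,"spin":0},{"tx":0,"ty":0,"tz":-0.03,"spin":0},{"tx":0,"ty":0,"tz":-0.03,"spin":0}]'

```text
clock: 11.12
eef_pos: [503.5, -100.4, 24.5]
ee_rot: [0.131, 3.139, -0.0]
force: [0.2, 0.6, -1.4]
finger_gap: 0.383
grasp_force: 30.0
```

Emit:
drive_tool --increments '[{"tx":0,"ty":0,"tz":-0.01,"spin":0},{"tx":0,"ty":0,"tz":-0.02,"spin":0},{"tx":0,"ty":0,"tz":-0.03,"spin":0},{"tx":0,"ty":0,"tz":-0.03,"spin":0}]'

```text
clock: 11.45
eef_pos: [503.5, -100.4, 24.0]
ee_rot: [0.131, 3.139, 0.0]
force: [-1.2, -0.1, 5.8]
finger_gap: 0.38
grasp_force: 30.0
```

Emit:
drive_tool --increments '[{"tx":0,"ty":0,"tz":0,"spin":0},{"tx":0,"ty":0,"tz":0,"spin":0},{"tx":0,"ty":0,"tz":0,"spin":0},{"tx":0,"ty":0,"tz":0,"spin":0},{"tx":0,"ty":0,"tz":0,"spin":0}]' --gripper 0.8

```text
clock: 11.87
eef_pos: [503.5, -100.4, 23.5]
ee_rot: [0.131, 3.139, -0.0]
force: [0.7, 0.7, -0.2]
finger_gap: 0.739
grasp_force: 0.0
```

Emit:
drive_tool --increments '[{"tx":0,"ty":0,"tz":0.2,"spin":0},{"tx":0,"ty":0,"tz":0.6,"spin":0},{"tx":0,"ty":0,"tz":1.4,"spin":0},{"tx":0,"ty":0,"tz":2.4,"spin":0},{"tx":0,"ty":0,"tz":3.5,"spin":0}]'

```text
clock: 12.28
eef_pos: [502.7, -100.3, 130.1]
ee_rot: [-0.131, -3.138, -0.0]
force: [0.6, 0.2, 0.0]
finger_gap: 0.797
grasp_force: 0.0
```

Emit:
drive_tool --increments '[{"tx":0,"ty":0.3,"tz":0.8,"spin":-0.5},{"tx":-0.2,"ty":0.9,"tz":1.6,"spin":-1.4},{"tx":-0.4,"ty":1.6,"tz":2.2,"spin":-2.5},{"tx":-0.6,"ty":2.4,"tz":2.4,"spin":-3.6},{"tx":-0.8,"ty":3.3,"tz":2.4,"spin":-4.7}]'

```text
clock: 12.7
eef_pos: [480.5, -1.1, 203.7]
ee_rot: [0.902, 3.005, 0.003]
force: [-0.3, -0.1, -0.4]
finger_gap: 0.8
grasp_force: 0.0
```

Emit:
drive_tool --increments '[{"tx":-0.2,"ty":0.9,"tz":0,"spin":-1.1},{"tx":-0.4,"ty":1.8,"tz":0,"spin":-2.2},{"tx":-0.6,"ty":2.7,"tz":0,"spin":-3.3},{"tx":-0.8,"ty":3.6,"tz":0,"spin":-4.4},{"tx":-1.0,"ty":4.5,"tz":0,"spin":-5.5}]'

```text
clock: 13.12
eef_pos: [449.0, 134.9, 201.8]
ee_rot: [1.718, 2.63, 0.002]
force: [0.7, 0.4, -0.8]
finger_gap: 0.804
grasp_force: 0.0
```

Emit:
drive_tool --increments '[{"tx":-0.3,"ty":0.7,"tz":0,"spin":-1.1},{"tx":-0.6,"ty":1.4,"tz":0,"spin":-2.2},{"tx":-0.9,"ty":2.1,"tz":0,"spin":-3.3},{"tx":-1.2,"ty":2.7,"tz":0,"spin":-4.4},{"tx":-1.4,"ty":3.0,"tz":-0.3,"spin":-5.5}]' --gripper 1.0

```text
clock: 13.53
eef_pos: [407.3, 226.7, 193.7]
ee_rot: [-2.391, -2.036, -0.006]
force: [-0.5, 0.7, 0.1]
finger_gap: 0.999
grasp_force: 0.0
```

Emit:
drive_tool --increments '[{"tx":-0.1,"ty":0.3,"tz":-0.6,"spin":-0.7},{"tx":-0.2,"ty":0.6,"tz":-1.2,"spin":-0.9},{"tx":-0.3,"ty":0.6,"tz":-1.5,"spin":-0.9},{"tx":-0.3,"ty":0.6,"tz":-1.5,"spin":-0.9},{"tx":-0.3,"ty":0.6,"tz":-1.5,"spin":-0.9}]'

```text
clock: 13.95
eef_pos: [398.5, 240.9, 147.1]
ee_rot: [2.482, 1.926, -0.001]
force: [-0.2, 0.6, 0.8]
finger_gap: 1.001
grasp_force: 0.0
```

Emit:
drive_tool --increments '[{"tx":0,"ty":0,"tz":0,"spin":0},{"tx":0,"ty":0,"tz":0,"spin":0},{"tx":0,"ty":0,"tz":0,"spin":0}]'

```text
clock: 14.2
eef_pos: [399.2, 241.5, 147.4]
ee_rot: [-2.482, -1.925, -0.002]
force: [-0.6, 0.5, 0.4]
finger_gap: 1.003
grasp_force: 0.0
```

```bash
python3 - <<'E'
from h import *
import pickle
o=manip.observe(); r=o["ee_rot"]; print(o["eef_pos"],(np.degrees(2*np.arctan2(r[1],r[0]))-90)%180,o["clock"]); c,im=snap("wrist","w6"); pickle.dump(c,open("w6.pkl","wb"))
_,t=snap("top","t2")
out=np.zeros((480,800,3),np.uint8); out[:,:480]=im[:,80:560]; out[:,480:]=cv2.resize(t[150:310,240:400],(320,320),interpolation=cv2.INTER_CUBIC)[:480] if 0 else cv2.copyMakeBorder(cv2.resize(t[150:310,240:400],(320,320),interpolation=cv2.INTER_CUBIC),0,160,0,0,cv2.BORDER_CONSTANT)
cv2.imwrite("pics/w6v.png",cv2.convertScaleAbs(out,alpha=1.4))
E
```

```text
[399.20868007 241.50249407 147.44064349] 165.58709651322602 14.2
```

View pics/w6v.png

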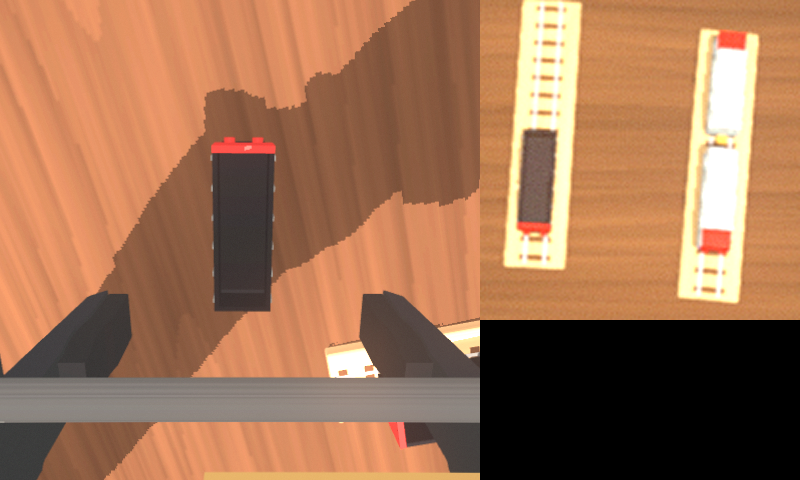

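The coach stands straight on its track, its brass against the twin's with a small gap. The hopper is centred and straight between the open fingers, at columns 212–274 of the crop. I'll go down and grip it.

Emit:
drive_tool --increments '[{"tx":0,"ty":0,"tz":-0.9,"spin":0},{"tx":0,"ty":0,"tz":-2.0,"spin":0},{"tx":0,"ty":0,"tz":-3.1,"spin":0},{"tx":0,"ty":0,"tz":-4.0,"spin":0},{"tx":0,"ty":0,"tz":-4.37,"spin":0}]'

```text
clock: 14.72
eef_pos: [397.0, 240.6, 12.9]
ee_rot: [-2.482, -1.926, 0.006]
force: [-0.1, 0.6, 0.3]
finger_gap: 0.998
grasp_force: 0.0
```

Emit:
drive_tool --increments '[{"tx":0,"ty":0,"tz":0,"spin":0},{"tx":0,"ty":0,"tz":0,"spin":0},{"tx":0,"ty":0,"tz":0,"spin":0},{"tx":0,"ty":0,"tz":0,"spin":0},{"tx":0,"ty":0,"tz":0,"spin":0}]'

```text
clock: 15.13
eef_pos: [399.4, 242.3, 16.8]
ee_rot: [2.482, 1.926, 0.004]
force: [0.0, -0.8, -0.3]
finger_gap: 0.998
grasp_force: 0.0
```

Emit:
drive_tool --increments '[{"tx":0,"ty":0,"tz":0,"spin":0},{"tx":0,"ty":0,"tz":0,"spin":0},{"tx":0,"ty":0,"tz":0,"spin":0},{"tx":0,"ty":0,"tz":0,"spin":0},{"tx":0,"ty":0,"tz":0,"spin":0}]' --gripper 0.2

```text
clock: 15.55
eef_pos: [398.5, 241.6, 15.5]
ee_rot: [-2.482, -1.926, 0.0]
force: [0.8, 0.3, 0.9]
finger_gap: 0.645
grasp_force: 0.0
```

Emit:
drive_tool --increments '[{"tx":0,"ty":0,"tz":0,"spin":0},{"tx":0,"ty":0,"tz":0,"spin":0},{"tx":0,"ty":0,"tz":0,"spin":0},{"tx":0,"ty":0,"tz":0,"spin":0},{"tx":0,"ty":0,"tz":0,"spin":0}]'

```text
clock: 15.97
eef_pos: [398.5, 241.6, 15.5]
ee_rot: [2.482, 1.926, -0.0]
force: [0.2, -0.7, -0.4]
finger_gap: 0.405
grasp_force: 30.0
```

```bash
python3 - <<'E'
from h import *
import pickle
o=manip.observe(); r=o["ee_rot"]; p=o["eef_pos"]; print(p,(np.degrees(2*np.arctan2(r[1],r[0]))-90)%180,o["clock"])
c=pickle.load(open("w6.pkl","rb")); im=cv2.imread("pics/w6.png"); b,g,rr=[im[...,i].astype(int) for i in range(3)]
m=(rr>120)&(g<70)&(b<70); m[200:]=0; ys,xs=np.where(m); col=[np.where(m[:,u])[0] for u in range(300,346)]
print("red rows",[(int(k.min()),int(k.max())) for k in col if len(k)][::6])
dk=(rr<70)&(g<70)&(b<70); dc=[np.where(dk[155:330,u])[0].max()+155 for u in range(305,342,6)]; print("dark end rows",dc)
a=np.radians(-104.4); u=np.array([np.cos(a),np.sin(a)])
for v in(143,145,152,310): print(v,(plane(c,[[323,v]],47)[0,:2]-p[:2])@u)
E
```

```text
[398.4527205  241.56692128  15.46930473] 165.62200958615443 15.9667
red rows [(142, 152), (137, 152), (137, 152), (143, 152), (143, 152), (143, 152), (137, 152), (137, 152)]
dark end rows [np.int64(310), np.int64(310), np.int64(310), np.int64(310), np.int64(310), np.int64(310), np.int64(310)]
143 -57.664188660443386
145 -56.546120618062645
152 -52.608653361180814
310 47.42197972464216
```

```bash
python3 - <<'E'
from h import *
import pickle
im=cv2.imread("pics/w4.png"); c=pickle.load(open("w4.pkl","rb"))
for v in(108,111,114): print(v,[tuple(int(k) for k in im[v,u]) for u in range(308,328)])
print([plane(c,[[u,111]],27)[0,:2].round(1).tolist() for u in(318,320,322,324)])
c,t=snap("top","t3"); ct=c
hs=cv2.cvtColor(t,cv2.COLOR_BGR2HSV); m=((hs[...,0]>14)&(hs[...,0]<26)&(hs[...,1]>150)&(hs[...,2]>110)).astype(np.uint8)
n,l,st,ce=cv2.connectedComponentsWithStats(m); print([(st[i].tolist(),ce[i].round(1).tolist(),plane(ct,[ce[i]],25)[0].round(1).tolist()) for i in range(1,n) if st[i][4]>5])
E
```

```text
108 [(37, 43, 57), (35, 42, 57), (35, 41, 55), (33, 40, 54), (54, 92, 127), (72, 126, 173), (73, 127, 175), (74, 128, 177), (73, 128, 176), (72, 126, 174), (72, 127, 174), (72, 125, 172), (73, 126, 172), (69, 117, 160), (57, 89, 125), (40, 57, 88), (40, 57, 89), (41, 58, 88), (40, 58, 87), (39, 56, 87)]
111 [(36, 43, 58), (37, 43, 58), (33, 41, 57), (35, 48, 66), (55, 94, 130), (72, 125, 172), (74, 129, 177), (75, 130, 177), (74, 128, 175), (72, 127, 174), (72, 126, 173), (72, 126, 173), (72, 126, 173), (69, 116, 159), (56, 85, 119), (40, 56, 88), (39, 57, 88), (40, 59, 89), (40, 58, 88), (40, 58, 88)]
114 [(36, 42, 58), (36, 43, 58), (34, 41, 57), (35, 48, 66), (55, 94, 130), (72, 125, 173), (72, 127, 176), (74, 129, 177), (73, 127, 175), (71, 126, 173), (72, 125, 173), (72, 126, 174), (72, 126, 173), (67, 112, 154), (52, 78, 111), (40, 57, 89), (41, 58, 90), (42, 59, 91), (41, 58, 89), (41, 57, 89)]
[[576.5, 89.0], [578.2, 89.0], [579.9, 89.0], [581.6, 89.0]]
[([413, 206, 6, 8, 36], [415.6, 209.8], [592.7, -226.6, 25.0]), ([443, 209, 4, 5, 17], [444.6, 210.9], [590.9, -289.4, 25.0]), ([358, 219, 5, 4, 13], [360.0, 220.3], [568.1, -105.6, 25.0]), ([217, 302, 7, 6, 34], [220.2, 304.5], [384.4, 188.8, 25.0])]
```

Emit:
drive_tool --increments '[{"tx":0,"ty":0,"tz":0.5,"spin":0},{"tx":0,"ty":0,"tz":1.4,"spin":0},{"tx":0,"ty":0,"tz":2.5,"spin":0},{"tx":0,"ty":0,"tz":3.6,"spin":0},{"tx":0.2,"ty":-0.2,"tz":4.7,"spin":0}]'

```text
clock: 16.43
eef_pos: [403.1, 236.2, 157.7]
ee_rot: [-2.48, -1.928, 0.002]
force: [0.4, 0.7, -0.4]
finger_gap: 0.406
grasp_force: 30.0
```

```bash
python3 - <<'E'
from h import *
im=cv2.imread("pics/w4.png")
print("wood between sleepers",[tuple(int(k) for k in im[111,u]) for u in range(328,350,2)])
print("column 318",[(v,tuple(int(k) for k in im[v,318])) for v in range(96,130,2)])
print("column 314",[(v,tuple(int(k) for k in im[v,314])) for v in range(96,130,2)])
E
```

```text
wood between sleepers [(41, 58, 88), (71, 102, 139), (86, 125, 164), (86, 124, 164), (84, 123, 163), (86, 124, 165), (87, 125, 165), (87, 124, 164), (77, 112, 149), (40, 57, 88), (41, 59, 88)]
column 318 [(96, (86, 124, 165)), (98, (112, 129, 148)), (100, (126, 134, 145)), (102, (92, 127, 163)), (104, (87, 125, 167)), (106, (81, 125, 168)), (108, (72, 127, 174)), (110, (71, 126, 172)), (112, (72, 126, 173)), (114, (72, 125, 173)), (116, (71, 125, 173)), (118, (77, 127, 173)), (120, (93, 134, 178)), (122, (97, 135, 178)), (124, (123, 133, 145)), (126, (116, 133, 154)), (128, (90, 130, 173))]
column 314 [(96, (85, 123, 162)), (98, (120, 132, 146)), (100, (125, 134, 145)), (102, (87, 125, 165)), (104, (87, 126, 166)), (106, (79, 126, 171)), (108, (73, 127, 175)), (110, (73, 128, 176)), (112, (73, 128, 176)), (114, (72, 127, 176)), (116, (73, 128, 176)), (118, (79, 129, 176)), (120, (93, 134, 179)), (122, (99, 134, 173)), (124, (124, 133, 145)), (126, (115, 134, 159)), (128, (93, 134, 178))]
```

Emit:
drive_tool --increments '[{"tx":0.6,"ty":-0.6,"tz":0.2,"spin":0.2},{"tx":1.5,"ty":-1.4,"tz":0.5,"spin":0.6},{"tx":2.4,"ty":-2.3,"tz":0.8,"spin":1.0},{"tx":3.2,"ty":-3.2,"tz":1.1,"spin":1.4},{"tx":4.0,"ty":-4.1,"tz":1.3,"spin":1.8}]'

```text
clock: 16.85
eef_pos: [525.6, 111.3, 196.4]
ee_rot: [2.287, 2.154, 0.001]
force: [0.4, 0.9, -0.1]
finger_gap: 0.405
grasp_force: 30.0
```

Emit:
drive_tool --increments '[{"tx":0.8,"ty":-0.9,"tz":0.1,"spin":0.3},{"tx":1.6,"ty":-1.8,"tz":0.2,"spin":0.5},{"tx":2.3,"ty":-2.6,"tz":0.3,"spin":0.6},{"tx":2.6,"ty":-3.1,"tz":0.3,"spin":0.6},{"tx":2.7,"ty":-3.2,"tz":0.3,"spin":0.6}]'

```text
clock: 17.27
eef_pos: [606.7, 12.0, 204.5]
ee_rot: [2.225, 2.214, -0.002]
force: [-0.1, -0.6, -0.7]
finger_gap: 0.404
grasp_force: 30.0
```

Emit:
drive_tool --increments '[{"tx":0,"ty":0,"tz":0,"spin":0},{"tx":0,"ty":0,"tz":0,"spin":0},{"tx":0,"ty":0,"tz":0,"spin":0},{"tx":0,"ty":0,"tz":0,"spin":0}]'

```text
clock: 17.6
eef_pos: [604.8, 18.5, 204.3]
ee_rot: [-2.218, -2.224, -0.0]
force: [0.2, 0.4, -0.1]
finger_gap: 0.399
grasp_force: 30.0
```

```bash
python3 - <<'E'
from h import *
import pickle
o=manip.observe(); r=o["ee_rot"]; print(o["eef_pos"],(np.degrees(2*np.arctan2(r[1],r[0]))-90)%180,o["clock"],o["finger_gap"]); c,im=snap("wrist","w7"); pickle.dump(c,open("w7.pkl","wb"))
u=np.array([.99897,-.0454]);ctr=np.array([583.5,87.4])
for lat in(-2,1,4):
  row=[]
  for s in range(-14,8,1):
    X=np.r_[ctr+u*s+np.array([-u[1],u[0]])*lat,27]; p=proj(c,X)[0]; row.append((s,im[int(round(p[1])),int(round(p[0]))].tolist()))
  print(lat,proj(c,X)[0].round(),row)
E
```

```text
[604.76076341  18.53743565 204.33941749] 0.16144517227166943 17.6 0.39881588730348894
-2 [305. 122.] [(-14, [42, 53, 75]), (-13, [53, 80, 107]), (-12, [91, 156, 213]), (-11, [91, 157, 214]), (-10, [93, 161, 219]), (-9, [93, 160, 218]), (-8, [91, 158, 215]), (-7, [93, 157, 215]), (-6, [91, 157, 214]), (-5, [92, 157, 215]), (-4, [99, 149, 200]), (-3, [92, 133, 180]), (-2, [53, 76, 115]), (-1, [54, 79, 118]), (0, [52, 76, 116]), (1, [52, 76, 116]), (2, [53, 77, 115]), (3, [65, 95, 144]), (4, [146, 213, 250]), (5, [194, 249, 255]), (6, [195, 249, 255]), (7, [194, 249, 255])]
1 [305. 118.] [(-14, [40, 52, 72]), (-13, [76, 126, 171]), (-12, [89, 155, 213]), (-11, [90, 157, 214]), (-10, [93, 161, 218]), (-9, [92, 158, 217]), (-8, [92, 158, 216]), (-7, [92, 157, 215]), (-6, [91, 156, 213]), (-5, [91, 157, 215]), (-4, [93, 143, 192]), (-3, [88, 126, 170]), (-2, [52, 76, 114]), (-1, [53, 77, 115]), (0, [53, 77, 115]), (1, [51, 76, 114]), (2, [53, 77, 115]), (3, [53, 76, 114]), (4, [104, 149, 197]), (5, [111, 158, 208]), (6, [110, 157, 206]), (7, [110, 157, 206])]
4 [305. 114.] [(-14, [39, 49, 69]), (-13, [74, 123, 167]), (-12, [91, 157, 213]), (-11, [89, 155, 213]), (-10, [93, 161, 219]), (-9, [92, 158, 217]), (-8, [91, 157, 216]), (-7, [91, 157, 214]), (-6, [92, 157, 214]), (-5, [91, 158, 215]), (-4, [89, 141, 189]), (-3, [85, 125, 169]), (-2, [52, 75, 113]), (-1, [54, 78, 114]), (0, [54, 77, 115]), (1, [55, 76, 114]), (2, [54, 75, 113]), (3, [54, 76, 114]), (4, [104, 147, 196]), (5, [110, 157, 208]), (6, [111, 159, 209]), (7, [111, 159, 209])]
```

Emit:
drive_tool --increments '[{"tx":0.1,"ty":0.2,"tz":0,"spin":-0.7},{"tx":0.2,"ty":0.4,"tz":0,"spin":-1.8},{"tx":0.3,"ty":0.6,"tz":0,"spin":-2.9},{"tx":0.4,"ty":0.8,"tz":0,"spin":-4.0},{"tx":0.5,"ty":1.0,"tz":0,"spin":-5.1}]'

```text
clock: 18.07
eef_pos: [620.2, 48.0, 204.6]
ee_rot: [-2.731, -1.551, -0.0]
force: [-0.6, -0.1, -1.2]
finger_gap: 0.407
grasp_force: 30.0
```

Emit:
drive_tool --increments '[{"tx":0.2,"ty":0.3,"tz":0,"spin":-1.1},{"tx":0.4,"ty":0.6,"tz":0,"spin":-2.2},{"tx":0.6,"ty":0.9,"tz":0,"spin":-3.3},{"tx":0.7,"ty":1.1,"tz":-0.2,"spin":-4.4},{"tx":0.75,"ty":1.21,"tz":-0.5,"spin":-5.5}]'

```text
clock: 18.48
eef_pos: [643.7, 85.4, 190.1]
ee_rot: [-3.059, -0.713, -0.003]
force: [0.4, 0.5, -0.9]
finger_gap: 0.405
grasp_force: 30.0
```

Emit:
drive_tool --increments '[{"tx":0,"ty":0,"tz":-0.6,"spin":-1.1},{"tx":0,"ty":0,"tz":-1.2,"spin":-2.2},{"tx":0,"ty":0,"tz":-1.8,"spin":-3.3},{"tx":0,"ty":0,"tz":-2.3,"spin":-4.4},{"tx":0,"ty":0,"tz":-2.5,"spin":-4.86}]'

```text
clock: 18.9
eef_pos: [641.2, 84.3, 112.0]
ee_rot: [3.14, -0.082, -0.006]
force: [-0.5, 0.4, -1.1]
finger_gap: 0.404
grasp_force: 30.0
```

Emit:
drive_tool --increments '[{"tx":0,"ty":0,"tz":0,"spin":0},{"tx":0,"ty":0,"tz":0,"spin":0},{"tx":0,"ty":0,"tz":0,"spin":0},{"tx":0,"ty":0,"tz":0,"spin":0},{"tx":0,"ty":0,"tz":0,"spin":0}]'

```text
clock: 19.32
eef_pos: [643.5, 83.1, 115.4]
ee_rot: [-3.14, 0.074, -0.002]
force: [-0.2, 0.2, -0.2]
finger_gap: 0.404
grasp_force: 30.0
```

```bash
python3 - <<'E'
from h import *
for i in range(3):
    o=manip.observe(); r=o["ee_rot"]; print(o["eef_pos"],(np.degrees(2*np.arctan2(r[1],r[0]))-90)%180-180,o["force"],o["clock"]); manip.grab_frame("top")
E
```

```text
[643.48737227  83.08932421 115.39813491] -92.68539823351756 [-0.17680675  0.20741217 -0.16228857] 19.3167
[643.35251411  83.00310652 115.21708358] -92.70274630515297 [ 0.35517257  0.46308878 -0.76100156] 19.3667
[643.28080233  82.98905104 115.08987985] -92.71326611647191 [-0.36815825  0.34073843 -0.23342774] 19.4167
```

Emit:
drive_tool --increments '[{"tx":-0.03,"ty":0.055,"tz":-0.4,"spin":0},{"tx":-0.03,"ty":0.055,"tz":-0.9,"spin":0},{"tx":-0.03,"ty":0.055,"tz":-1.4,"spin":0},{"tx":-0.03,"ty":0.055,"tz":-1.8,"spin":0},{"tx":-0.03,"ty":0.055,"tz":-2.1,"spin":0}]'

```text
clock: 19.88
eef_pos: [640.7, 84.4, 48.7]
ee_rot: [3.14, -0.075, -0.005]
force: [0.6, -0.2, -0.8]
finger_gap: 0.405
grasp_force: 30.0
```

Emit:
drive_tool --increments '[{"tx":0,"ty":0,"tz":-0.2,"spin":0},{"tx":0,"ty":0,"tz":-0.4,"spin":0},{"tx":0,"ty":0,"tz":-0.5,"spin":0},{"tx":0,"ty":0,"tz":-0.55,"spin":0},{"tx":0,"ty":0,"tz":-0.6,"spin":0}]'

```text
clock: 20.3
eef_pos: [642.5, 84.6, 33.8]
ee_rot: [-3.141, 0.075, -0.001]
force: [0.3, 0.7, -0.9]
finger_gap: 0.405
grasp_force: 30.0
```

Emit:
drive_tool --increments '[{"tx":0,"ty":0,"tz":0,"spin":0},{"tx":0,"ty":0,"tz":0,"spin":0},{"tx":0,"ty":0,"tz":0,"spin":0},{"tx":0,"ty":0,"tz":0,"spin":0},{"tx":0,"ty":0,"tz":0,"spin":0}]'

```text
clock: 20.72
eef_pos: [642.3, 84.6, 33.7]
ee_rot: [-3.141, 0.075, -0.001]
force: [-0.3, 0.6, -1.5]
finger_gap: 0.408
grasp_force: 30.0
```

```bash
python3 - <<'E'
from h import *
o=manip.observe(); print(o["eef_pos"],o["force"],o["clock"])
c,im=snap("scene","s2")
u=np.array([.99897,-.0454]);ctr=np.array([583.5,87.4])
for s in range(-16,26,2):
    X=np.r_[ctr+u*s,27]; p=proj(c,X)[0]; print(s,p.round(1),im[int(round(p[1])),int(round(p[0]))].tolist())
E
```

```text
[642.27432368  84.61531849  33.7471292 ] [-0.27429324  0.60704906 -1.46434593] 20.7167
-16 [358.  244.6] [29, 29, 30]
-14 [358.5 244.9] [29, 29, 29]
-12 [359.1 245.2] [29, 29, 29]
-10 [359.7 245.6] [30, 29, 30]
-8 [360.3 245.9] [30, 29, 30]
-6 [360.9 246.2] [29, 30, 30]
-4 [361.5 246.5] [30, 29, 29]
-2 [362.  246.8] [30, 30, 30]
0 [362.6 247.2] [29, 30, 31]
2 [363.2 247.5] [29, 30, 31]
4 [363.8 247.8] [30, 32, 33]
6 [364.4 248.1] [30, 32, 33]
8 [365.  248.5] [29, 31, 32]
10 [365.6 248.8] [30, 31, 34]
12 [366.2 249.1] [30, 31, 34]
14 [366.8 249.5] [31, 32, 35]
16 [367.4 249.8] [30, 32, 36]
18 [368.  250.1] [32, 34, 37]
20 [368.6 250.4] [41, 44, 48]
22 [369.1 250.8] [33, 35, 38]
24 [369.7 251.1] [43, 45, 49]
```

Position reads as planned. The last 6 mm goes slowly.

Emit:
drive_tool --increments '[{"tx":0,"ty":0,"tz":-0.04,"spin":0},{"tx":0,"ty":0,"tz":-0.08,"spin":0},{"tx":0,"ty":0,"tz":-0.11,"spin":0},{"tx":0,"ty":0,"tz":-0.14,"spin":0},{"tx":0,"ty":0,"tz":-0.16,"spin":0}]'

```text
clock: 21.18
eef_pos: [642.0, 84.5, 28.5]
ee_rot: [3.141, -0.075, -0.0]
force: [0.6, 0.3, -1.4]
finger_gap: 0.405
grasp_force: 30.0
```

Emit:
drive_tool --increments '[{"tx":0,"ty":0,"tz":-0.01,"spin":0},{"tx":0,"ty":0,"tz":-0.02,"spin":0},{"tx":0,"ty":0,"tz":-0.02,"spin":0},{"tx":0,"ty":0,"tz":-0.03,"spin":0},{"tx":0,"ty":0,"tz":-0.03,"spin":0}]'

```text
clock: 21.6
eef_pos: [642.1, 84.6, 27.8]
ee_rot: [3.141, -0.075, -0.0]
force: [0.4, 0.3, -0.5]
finger_gap: 0.403
grasp_force: 30.0
```

Emit:
drive_tool --increments '[{"tx":0,"ty":0,"tz":-0.01,"spin":0},{"tx":0,"ty":0,"tz":-0.02,"spin":0},{"tx":0,"ty":0,"tz":-0.02,"spin":0}]'

```text
clock: 21.85
eef_pos: [642.2, 84.6, 27.5]
ee_rot: [-3.14, 0.075, 0.0]
force: [-1.2, 0.4, 3.1]
finger_gap: 0.403
grasp_force: 30.0
```

Emit:
drive_tool --increments '[{"tx":0,"ty":0,"tz":0,"spin":0},{"tx":0,"ty":0,"tz":0,"spin":0},{"tx":0,"ty":0,"tz":0,"spin":0},{"tx":0,"ty":0,"tz":0,"spin":0},{"tx":0,"ty":0,"tz":0,"spin":0}]' --gripper 0.8

```text
clock: 22.27
eef_pos: [642.1, 84.5, 27.1]
ee_rot: [3.141, -0.075, -0.0]
force: [-0.6, 0.1, -0.0]
finger_gap: 0.76
grasp_force: 0.0
```

Emit:
drive_tool --increments '[{"tx":0,"ty":0,"tz":0.2,"spin":0},{"tx":0,"ty":0,"tz":0.6,"spin":0},{"tx":0,"ty":0,"tz":1.4,"spin":0},{"tx":0,"ty":0,"tz":2.4,"spin":0},{"tx":0,"ty":0,"tz":3.5,"spin":0}]'

```text
clock: 22.68
eef_pos: [641.5, 84.4, 133.7]
ee_rot: [3.14, -0.075, -0.002]
force: [0.4, 0.1, -0.9]
finger_gap: 0.8
grasp_force: 0.0
```

Emit:
drive_tool --increments '[{"tx":0,"ty":-0.2,"tz":0.8,"spin":0.6},{"tx":-0.2,"ty":-0.5,"tz":1.6,"spin":1.6},{"tx":-0.5,"ty":-0.8,"tz":2.2,"spin":2.7},{"tx":-0.8,"ty":-1.2,"tz":2.4,"spin":3.8},{"tx":-1.1,"ty":-1.6,"tz":2.4,"spin":4.9}]'

```text
clock: 23.1
eef_pos: [610.2, 35.8, 207.6]
ee_rot: [3.054, 0.733, 0.008]
force: [1.1, -0.0, -0.3]
finger_gap: 0.799
grasp_force: 0.0
```

Emit:
drive_tool --increments '[{"tx":-0.2,"ty":-0.3,"tz":0,"spin":1.1},{"tx":-0.4,"ty":-0.6,"tz":0,"spin":2.2},{"tx":-0.6,"ty":-0.8,"tz":0,"spin":3.3},{"tx":-0.8,"ty":-0.8,"tz":0,"spin":4.4},{"tx":-0.9,"ty":-0.8,"tz":0,"spin":5.5}]'

```text
clock: 23.52
eef_pos: [581.6, 11.4, 205.5]
ee_rot: [2.722, 1.568, 0.001]
force: [0.1, 0.4, -0.5]
finger_gap: 0.802
grasp_force: 0.0
```

Emit:
drive_tool --increments '[{"tx":0,"ty":0,"tz":0,"spin":1.1},{"tx":0,"ty":0,"tz":0,"spin":2.2},{"tx":0,"ty":0,"tz":0,"spin":3.3},{"tx":0,"ty":0,"tz":0,"spin":4.4},{"tx":0,"ty":0,"tz":0,"spin":5.0}]'

```text
clock: 23.93
eef_pos: [582.2, 12.0, 205.5]
ee_rot: [2.222, 2.22, 0.001]
force: [0.7, -0.1, 0.3]
finger_gap: 0.801
grasp_force: 0.0
```

Emit:
drive_tool --increments '[{"tx":0,"ty":0,"tz":0,"spin":0},{"tx":0,"ty":0,"tz":0,"spin":0},{"tx":0,"ty":0,"tz":0,"spin":0},{"tx":0,"ty":0,"tz":0,"spin":0},{"tx":0,"ty":0,"tz":0,"spin":0}]'

```text
clock: 24.35
eef_pos: [582.1, 12.6, 204.3]
ee_rot: [2.229, 2.214, -0.0]
force: [0.1, 0.2, -0.5]
finger_gap: 0.801
grasp_force: 0.0
```

```bash
cat > gap.py <<'E'
from h import *
def brass(im,c,ctr,yaw,s0,s1):
    u=np.array([np.cos(np.radians(yaw)),np.sin(np.radians(yaw))]);n=np.array([-u[1],u[0]]);ctr=np.array(ctr)
    S=np.arange(s0,s1,.5)
    for lat in(-3,0,3):
        P=proj(c,[np.r_[ctr+u*s+n*lat,27] for s in S]).round().astype(int); q=im[P[:,1],P[:,0]].astype(float)
        isb=(q[:,2]>110)&(q[:,0]/q[:,2]<.47); print(lat,"".join("B" if b else ("k" if v[2]<130 and v[2]>v[0]*1.8 else "d" if v.max()<110 else "w") for b,v in zip(isb,q)),"brass s",S[isb].round(1).tolist())
E
python3 - <<'E'
from gap import *
import pickle
o=manip.observe(); r=o["ee_rot"]; print(o["eef_pos"],o["clock"],o["finger_gap"]); c,im=snap("wrist","w8"); pickle.dump(c,open("w8.pkl","wb"))
brass(im,c,[583.5,87.4],-2.6,-16,20)
E
```

```text
[582.09367224  12.55210525 204.32627752] 24.35 0.8009670863616638
-3 ddddddkBBBBBBBBBBBBBBBBBBkkkkkkkkkkkkkwwBBBBBBBBBBBBBBBBdddddddddddddddd brass s [-12.5, -12.0, -11.5, -11.0, -10.5, -10.0, -9.5, -9.0, -8.5, -8.0, -7.5, -7.0, -6.5, -6.0, -5.5, -5.0, -4.5, -4.0, 4.0, 4.5, 5.0, 5.5, 6.0, 6.5, 7.0, 7.5, 8.0, 8.5, 9.0, 9.5, 10.0, 10.5, 11.0, 11.5]
0 ddddddkBBBBBBBBBBBBBBBBBBkkkkkkkkkkkkkwwBBBBBBBBBBBBBBBBdddddddddddddddd brass s [-12.5, -12.0, -11.5, -11.0, -10.5, -10.0, -9.5, -9.0, -8.5, -8.0, -7.5, -7.0, -6.5, -6.0, -5.5, -5.0, -4.5, -4.0, 4.0, 4.5, 5.0, 5.5, 6.0, 6.5, 7.0, 7.5, 8.0, 8.5, 9.0, 9.5, 10.0, 10.5, 11.0, 11.5]
3 dddddddBBBBBBBBBBBBBBBBBBkkkkkkkkkkkkkwBBBBBBBBBBBBBBBBkkddddddddddddddd brass s [-12.5, -12.0, -11.5, -11.0, -10.5, -10.0, -9.5, -9.0, -8.5, -8.0, -7.5, -7.0, -6.5, -6.0, -5.5, -5.0, -4.5, -4.0, 3.5, 4.0, 4.5, 5.0, 5.5, 6.0, 6.5, 7.0, 7.5, 8.0, 8.5, 9.0, 9.5, 10.0, 10.5, 11.0]
```

The hopper gap is about 7.5 mm, and its twin hasn't moved. Next I'll check the coach pair.

Emit:
drive_tool --increments '[{"tx":0,"ty":-0.6,"tz":0,"spin":0},{"tx":-0.2,"ty":-1.6,"tz":0,"spin":0},{"tx":-0.4,"ty":-2.8,"tz":0,"spin":0},{"tx":-0.6,"ty":-4.0,"tz":0,"spin":0},{"tx":-0.8,"ty":-5.0,"tz":0,"spin":0}]'

```text
clock: 24.82
eef_pos: [557.5, -140.0, 204.4]
ee_rot: [2.229, 2.213, -0.001]
force: [0.1, -0.4, 0.6]
finger_gap: 0.798
grasp_force: 0.0
```

Emit:
drive_tool --increments '[{"tx":0,"ty":-0.8,"tz":0.2,"spin":0},{"tx":0,"ty":-1.3,"tz":0.4,"spin":0},{"tx":0,"ty":-1.4,"tz":0.6,"spin":0},{"tx":0,"ty":-1.4,"tz":0.6,"spin":0},{"tx":0,"ty":-1.4,"tz":0.6,"spin":0}]'

```text
clock: 25.23
eef_pos: [558.9, -177.5, 222.4]
ee_rot: [-2.226, -2.217, -0.002]
force: [0.9, 1.0, 0.5]
finger_gap: 0.796
grasp_force: 0.0
```

Emit:
drive_tool --increments '[{"tx":0,"ty":0,"tz":0,"spin":0},{"tx":0,"ty":0,"tz":0,"spin":0},{"tx":0,"ty":0,"tz":0,"spin":0}]'

```text
clock: 25.48
eef_pos: [558.2, -178.0, 221.9]
ee_rot: [-2.225, -2.217, -0.0]
force: [-0.6, 1.3, 0.1]
finger_gap: 0.797
grasp_force: 0.0
```

```bash
python3 - <<'E'
from gap import *
import pickle
o=manip.observe(); print(o["eef_pos"],o["clock"]); c,im=snap("wrist","w9")
brass(im,c,[549.6,-104.2],-4.9,0,36)
# lateral/yaw of stray bodies: scan across for silver/black extents at two stations
def lat(im,c,ctr,yaw,z,st,f):
    u=np.array([np.cos(np.radians(yaw)),np.sin(np.radians(yaw))]);n=np.array([-u[1],u[0]]);L=np.arange(-26,26.1,.5);m=[]
    for s in st:
        P=proj(c,[np.r_[np.array(ctr)+u*s+n*l,z] for l in L]).round().astype(int); k=L[f(im[P[:,1],P[:,0]].astype(float))]; m.append((s,k.min(),k.max()))
    print(m)
lat(im,c,[549.6,-104.2],-4.9,56,[-80,-60,-40,-20,0,40,60,80],lambda q:(q.max(1)-q.min(1)<25)&(q.max(1)>70))
c8=pickle.load(open("w8.pkl","rb")); lat(cv2.imread("pics/w8.png"),c8,[583.5,87.4],-2.6,59,[-90,-70,-50,-30,30,50,70,90],lambda q:q.max(1)<85)
E
```

```text
[ 558.24910573 -177.960086    221.89989983] 25.4833
-3 wwwwwwwwwBBBBBBBBBBBBBwwwwwwwwwwwkkkBBBBBBBBBBBBBBBwwwwwwwwwwwwwwwwwwwww brass s [4.5, 5.0, 5.5, 6.0, 6.5, 7.0, 7.5, 8.0, 8.5, 9.0, 9.5, 10.0, 10.5, 18.0, 18.5, 19.0, 19.5, 20.0, 20.5, 21.0, 21.5, 22.0, 22.5, 23.0, 23.5, 24.0, 24.5, 25.0]
0 wwwwwwwwwBBBBBBBBBBBBBBwwwwwwwwwkkkkkBBBBBBBBBBBBBBwwwwwwwwwwwwwwwwwwwww brass s [4.5, 5.0, 5.5, 6.0, 6.5, 7.0, 7.5, 8.0, 8.5, 9.0, 9.5, 10.0, 10.5, 11.0, 18.5, 19.0, 19.5, 20.0, 20.5, 21.0, 21.5, 22.0, 22.5, 23.0, 23.5, 24.0, 24.5, 25.0]
3 wwwwwwwwwwBBBBBBBBBBBBwwwwwwwwwwkkkkBBBBBBBBBBBBBBBBwwwwwwwwwwwwwwwwwwww brass s [5.0, 5.5, 6.0, 6.5, 7.0, 7.5, 8.0, 8.5, 9.0, 9.5, 10.0, 10.5, 18.0, 18.5, 19.0, 19.5, 20.0, 20.5, 21.0, 21.5, 22.0, 22.5, 23.0, 23.5, 24.0, 24.5, 25.0, 25.5]
[(-80, np.float64(-13.5), np.float64(13.0)), (-60, np.float64(-16.0), np.float64(13.0)), (-40, np.float64(-13.0), np.float64(13.0)), (-20, np.float64(-12.5), np.float64(16.0)), (0, np.float64(-15.0), np.float64(15.5)), (40, np.float64(-16.0), np.float64(15.0)), (60, np.float64(-16.5), np.float64(14.5)), (80, np.float64(-17.0), np.float64(16.0))]
[(-90, np.float64(-15.0), np.float64(18.0)), (-70, np.float64(-14.5), np.float64(18.0)), (-50, np.float64(-14.5), np.float64(18.0)), (-30, np.float64(-15.0), np.float64(17.5)), (30, np.float64(-17.5), np.float64(17.5)), (50, np.float64(-17.0), np.float64(18.0)), (70, np.float64(-17.5), np.float64(18.0)), (90, np.float64(-17.5), np.float64(18.0))]
```

Both gaps are about 7.5 mm, and both strays are centred and straight. Handing in.

```bash
python3 -c "
from cell import manip
print(manip.hand_in())"
```

```text
the job is handed in; nothing more can be done
None
```

The job is handed in, with no verdict shown: the silver coach and black hopper both stand on their twins' plinths, straight and centred on the track, with about 7.5 mm between couplings and no sign of bumping either twin.

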